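# Nest the desk pots in the carry caddy and lock them for the move

## Task

Pack the desk pots for moving house: slide the caddy's transport lock fully back to its free stop, then nest all the pots that are on the desk inside one another in size order in the caddy's tray, the largest at the bottom of the tray and every pot upright and fully down in the next larger one, with the grip tabs turned clear of the lock's tongue. Then slide the lock fully home over the nest, and leave the remote, calculator and phone handset where they lie.

Things in the scene. Friction and masses are not known exactly. Their poses are not given: they have to be found in the camera images.
- pot1: largest pale wooden pot: upright, round, open; outer diameter 152 mm, height 88 mm, wall 3.5, floor 4, about 260 g. An upright flat grip tab stands on the rim at the pot's -x side: 8 mm thick along x (from -78.5 to -70.5 mm), 26 wide along y, from the rim to 50 above it. Origin: centre of underside; z up.
- pot2: second largest pale wooden pot, may be absent: upright, round, open; outer diameter 128 mm, height 84 mm, wall 3.5, floor 4, about 210 g. An upright flat grip tab stands on the rim at the pot's -x side: 8 mm thick along x (from -66.5 to -58.5 mm), 26 wide along y, from the rim to 50 above it. Origin: centre of underside; z up.
- pot3: middle pale wooden pot, may be absent: upright, round, open; outer diameter 104 mm, height 80 mm, wall 3.5, floor 4, about 170 g. An upright flat grip tab stands on the rim at the pot's -x side: 8 mm thick along x (from -54.5 to -46.5 mm), 26 wide along y, from the rim to 50 above it. Origin: centre of underside; z up.
- pot4: second smallest pale wooden pot, may be absent: upright, round, open; outer diameter 80 mm, height 76 mm, wall 3.5, floor 4, about 130 g. An upright flat grip tab stands on the rim at the pot's -x side: 8 mm thick along x (from -42.5 to -34.5 mm), 26 wide along y, from the rim to 50 above it. Origin: centre of underside; z up.
- pot5: smallest pale wooden pot, may be absent: upright, round, open; outer diameter 56 mm, height 72 mm, wall 3.5, floor 4, about 100 g. An upright flat grip tab stands on the rim at the pot's -x side: 8 mm thick along x (from -30.5 to -22.5 mm), 26 wide along y, from the rim to 50 above it. Origin: centre of underside; z up.
- caddy: dark wooden carry caddy, fixed: square tray (163 x 163 mm inside, floor 10 above the desk, lip 8 thick, top 34 high) and, beyond it on +x, a block 60 wide, x 98 to 228, 104 high, that carries the lock. Origin: at desk height under the tray's middle; x points to the block, z up. With the pots fully down in the tray their rims lie 90 to 98 above the desk.
- lock (a joint): transport lock: flat steel tongue 26 mm wide, underside 106 above the desk, sliding along the caddy's x. 0 m = locked stop (tip 15 mm to +x of the tray's middle, above the rims, barring the tray); 0.075 m = free stop (tip at 90). Friction 2 N, stays put. A pot standing proud, or a grip tab on the +x side of the nest, blocks it.
- lock_grip (a point): point on the lock's black knob, 22 x 22 mm across (sides along the caddy's x and y), rising 38 mm from the tongue to 150 mm above the desk; this point lies on the knob's axis 14 mm below its top. It moves with the lock.
- remote: black remote control lying on the desk, 160 x 45 x 20 mm, long along its x; bystander. Origin: centre of the underside.
- calculator: white pocket calculator lying on the desk, 120 x 75 x 14 mm; bystander. Origin: centre of the underside.
- handset: black cordless phone handset lying on the desk, 150 x 50 x 24 mm, long along its x; bystander. Origin: centre of the underside.

How it is judged:
On the way, in this order (a step that is already met when the one before it is completed fails the run):
1. the transport lock is slid back to its free end stop (value of joint lock above 0.069 m), for 0.2 s.
2. all the pots present are nested in size order in the tray, the lock still free (x of pot1 in the frame of caddy between -0.012 and 0.012 m and y of pot1 in the frame of caddy between -0.012 and 0.012 m and z of pot1 in the frame of caddy below 0.015 m and angle between each of pot1, pot2, pot3, pot4, pot5's own z axis and vertical below 0.1 rad and horizontal distance between pot2 and pot1 below 0.012 m and z of pot2 in the frame of pot1 below 0.008 m and horizontal distance between pot3 and pot1 below 0.024 m and z of pot3 in the frame of pot1 below 0.012 m and horizontal distance between pot3 and pot2 below 0.012 m and z of pot3 in the frame of pot2 below 0.008 m and horizontal distance between pot4 and pot1 below 0.036 m and z of pot4 in the frame of pot1 below 0.016 m and horizontal distance between pot4 and pot2 below 0.024 m and z of pot4 in the frame of pot2 below 0.012 m and horizontal distance between pot4 and pot3 below 0.012 m and z of pot4 in the frame of pot3 below 0.008 m and horizontal distance between pot5 and pot1 below 0.048 m and z of pot5 in the frame of pot1 below 0.02 m and horizontal distance between pot5 and pot2 below 0.036 m and z of pot5 in the frame of pot2 below 0.016 m and horizontal distance between pot5 and pot3 below 0.024 m and z of pot5 in the frame of pot3 below 0.012 m and horizontal distance between pot5 and pot4 below 0.012 m and z of pot5 in the frame of pot4 below 0.008 m and value of joint lock above 0.055 m), for 0.3 s.
3. the lock is slid home to its locked end stop (value of joint lock below 0.006 m), for 0.2 s.
At the end, for the whole second after the job is handed in: The largest pot stands on the tray's floor within 12 mm of its middle in x and y; each other pot present is upright (within 0.1 rad) inside every larger one, at most 4 mm higher than fully down; all at rest; the lock within 6 mm of its locked end stop (x of pot1 in the frame of caddy between -0.012 and 0.012 m and y of pot1 in the frame of caddy between -0.012 and 0.012 m and z of pot1 in the frame of caddy below 0.015 m and angle between each of pot1, pot2, pot3, pot4, pot5's own z axis and vertical below 0.1 rad and horizontal distance between pot2 and pot1 below 0.012 m and z of pot2 in the frame of pot1 below 0.008 m and horizontal distance between pot3 and pot1 below 0.024 m and z of pot3 in the frame of pot1 below 0.012 m and horizontal distance between pot3 and pot2 below 0.012 m and z of pot3 in the frame of pot2 below 0.008 m and horizontal distance between pot4 and pot1 below 0.036 m and z of pot4 in the frame of pot1 below 0.016 m and horizontal distance between pot4 and pot2 below 0.024 m and z of pot4 in the frame of pot2 below 0.012 m and horizontal distance between pot4 and pot3 below 0.012 m and z of pot4 in the frame of pot3 below 0.008 m and horizontal distance between pot5 and pot1 below 0.048 m and z of pot5 in the frame of pot1 below 0.02 m and horizontal distance between pot5 and pot2 below 0.036 m and z of pot5 in the frame of pot2 below 0.016 m and horizontal distance between pot5 and pot3 below 0.024 m and z of pot5 in the frame of pot3 below 0.012 m and horizontal distance between pot5 and pot4 below 0.012 m and z of pot5 in the frame of pot4 below 0.008 m and linear speed of each of pot1, pot2, pot3, pot4, pot5 below 0.03 m/s and value of joint lock below 0.006 m); the robot touches nothing.
It fails at once if the remote is shifted by more than 30 mm (distance of remote from where it was at the start of the episode above 0.03 m).
It fails at once if the calculator is shifted by more than 30 mm (distance of calculator from where it was at the start of the episode above 0.03 m).
It fails at once if the handset is shifted by more than 30 mm (distance of handset from where it was at the start of the episode above 0.03 m).
Of pot2, pot3, pot4, pot5 only 3 to 4 are there at a start; the rules pass over those that are not, and their reading is None.
At some moment in a run one of pot1, pot2, pot3, pot4, pot5 may be knocked a few centimetres aside while the robot is not near it.
It also fails if it takes over 210 s, if anything falls off the work surface, if the arm or the gripper's body presses on something with over 40 N, if the wrist force passes 120 N, or if a joint passes its speed limit or range.

## Robot

A 7-joint arm with a two-finger parallel gripper is mounted at the origin on the work surface. World frame = base frame: x ahead of the robot, y to its left, z up, the work surface at z = 0. Lengths are in m, angles in rad, forces in N, time in s.
With the tool pointing down it reaches from about 0.4 to 0.85 m from the base axis. Payload 10.4 kg.
Tool frame: the origin (TCP) lies at the very end of the fingers, on their centre line; the grasp point (between the pads) lies 19 mm behind it (manip.grip_point_offset is the distance from the TCP to the grasp point, in m); z points along the fingers, y is the line along which they close (so a half turn about z gives the same grasp; the last joint's range is limited). The gripper opens to 85 mm and grips with 20 to 120 N. Pads are 22 mm wide; open, the fingers measure 114 mm over their backs; the gripper's body (76 mm by 85 mm) begins 54 mm behind the grasp point. The pads swing forward as they close: fully open they stand 13 mm farther back than shut.
Start: joints at [1.318, 0.332, -0.065, 1.46, 0.022, 1.35, -0.088], TCP at [0.142, -0.609, 0.231] pointing down, gripper open.
Joint ranges: [-2.6, 2.6], [-0.5, 2.12], [-1.47, 1.34], [0.16, 2.42], [-1.27, 4.41], [0.06, 2.06], [-2.6, 2.6]. Speed limits (rad/s): [2.22, 2.22, 2.79, 2.79, 3.14, 3.14, 3.14].

## Interface

Orientations are given as a unit quaternion [x, y, z, w].
In Python, from workcell import manip gives the robot as it stands. The module is installed in compiled form; this text tells all that it offers.
- The arm moves only by the shell command python3 -m inch 'ROWS' [OPENING] [FORCE]. ROWS is JSON, a list of rows, each a list of 2 entries, a list of its own where there are three numbers: the shift along the tool's x, y, z each as a share of 0.08 m, from -1 to 1, then the turn, a rotation vector about the tool's x, y, z each as a share of 45 degrees, from -1 to 1. A call has exactly 10 rows; each row is the pose to reach, as a shift and turn from the pose commanded when the call began, along the tool's axes at that moment; what a row does not reach only later rows make up. A row lasts 1/10 s, in which the tool goes at most 50 mm and 8.59 degrees, less where a joint would pass 70% of its speed; a pose out of reach is approached as far as the arm can. A call with a number of a shift or a turn outside -1 to 1 is refused whole. A call with a gripper value outside its range is refused whole. OPENING is the opening, from 0 (shut) to 1 (fully open), set as the call begins (- or left out, the last holds). The fingers move at their own pace and stop on an object; FORCE is the grip in N (left out, the last holds). Time passes only in rows, so rows that repeat a pose let the fingers close, or fill a call up. It gives the time, the measured TCP pose, the force, the opening and the grip force at its end, in the units of the state.
- manip.get_obs(): the state, without advancing time (a new reading comes with each control period).
- manip.camera(name): name is "scene" or "side" or "wrist"; returns the picture (384x512x3 uint8, red, green, blue); there is no depth.
- manip.camera_params(name): a dict with "fov_y" (degrees; the focal length in pixels is half the picture's height over the tangent of half this angle, whatever the lens; pixels are square), "cx", "cy" (the principal point, pixels), "camera_from_world" (4x4, takes a point from world to camera coordinates); the wrist camera has in their place "T_tool_cam" (4x4, takes a point from camera to tool coordinates, whose origin is the TCP and whose axes are the flange's). Camera axes: x right, y up, looking along -z (the intrinsics and any distortion apply to the point x, -y, -z); pixel columns grow to the right and rows downward; lengths in m; the calibration is good to about 2 mm. A picture is of the moment at which its call begins: read the wrist's pose just before it. camera_params takes no time and is no camera call.
- manip.hand_in(): hands the job in; it is judged then, once.
The state is a dict: "clock": time; "joint_pos": joint angles; "joint_velocities": joint speeds; "tau": joint torques, N m; "position": TCP position; "ee_rot": TCP orientation; "ft_force": force on the tool from outside, world axes, zero at the start; "torque": the same for the moment, N m; "grip_width": opening from 0.0 (shut) to 1.0 (fully open); "grasp_force": force on a finger pad.
Only numpy, scipy, OpenCV 4.12 (cv2) and the standard library are available. Lean on these libraries where they do the work, as an engineer would, in place of code of your own. Each camera call takes 0.05 s, during which the arm holds its last target. There are 200 camera calls.

## Working session

There is one attempt and no reset: what is moved stays moved. The work goes in short steps, Python scripts to look and compute and a shell command to move; the robot and the scene stay as the last step left them, time stands still between calls to the robot, and variables do not carry over. Pictures are saved under pics/ and viewed, at most 14 in all, crops included, and the job is handed in when it is done.

```bash
mkdir -p pics; ls
python3 - <<'E'
from workcell import manip
import cv2
o=manip.get_obs();print(o)
for n in("scene","side","wrist"):
    print(n,manip.camera_params(n)); cv2.imwrite(f"pics/a_{n}.png",cv2.resize(manip.camera(n)[:,:,::-1],(800,600),interpolation=cv2.INTER_CUBIC))
E
```

```text
pics
{'clock': 0.0, 'joint_pos': array([ 1.31842996,  0.33283819, -0.06470384,  1.46095086,  0.02158892,
        1.34987677, -0.08850804]), 'joint_velocities': array([ 0.00076972, -0.00082215,  0.00041135, -0.0005731 , -0.00042149,
       -0.00032613, -0.00049644]), 'tau': array([ 8.39709155e-04, -6.25450444e+01,  4.92709712e-02, -3.91616285e+01,
        1.60459121e-02,  9.43947409e-03,  5.08160298e-06]), 'position': array([ 0.14226003, -0.6082125 ,  0.2305324 ]), 'ee_rot': array([ 9.93407124e-01,  1.14637738e-01, -1.04893970e-04, -6.81051792e-04]), 'ft_force': array([-0.09714992,  0.4442732 ,  0.41160703]), 'torque': array([ 0.03595755,  0.02838666, -0.00212871]), 'grasp_force': 0.0, 'grip_width': 0.9981511527747883}
scene {'fov_y': 42.065818756499795, 'cx': 255.95385540066226, 'cy': 189.00925686579168, 'camera_from_world': array([[-0.2499375 ,  0.96816521, -0.0136881 ,  0.13167959],
       [-0.82038417, -0.20423583,  0.53409506,  0.36776153],
       [ 0.51429666,  0.14471988,  0.84531361, -2.08320136],
       [ 0.        ,  0.        ,  0.        ,  1.        ]])}
side {'fov_y': 47.39630870879319, 'cx': 251.71150747197424, 'cy': 191.87993307998784, 'camera_from_world': array([[-0.92902971, -0.36959994, -0.01731147,  0.4918013 ],
       [ 0.23544414, -0.62661147,  0.74291596, -0.20483118],
       [-0.28542926,  0.68611512,  0.66916081, -1.45567828],
       [ 0.        ,  0.        ,  0.        ,  1.        ]])}
wrist {'fov_y': 60.32843526463161, 'cx': 259.8997684006366, 'cy': 194.80251407829215, 'T_tool_cam': array([[-7.60815959e-04,  9.61834655e-01,  2.73630258e-01,
         6.90860375e-02],
       [ 9.99999648e-01,  6.34801240e-04,  5.49068879e-04,
         5.76841368e-04],
       [ 3.54412648e-04,  2.73630579e-01, -9.61834799e-01,
        -1.42751332e-01],
       [ 0.00000000e+00,  0.00000000e+00,  0.00000000e+00,
         1.00000000e+00]])}
```

View pics/a_scene.png

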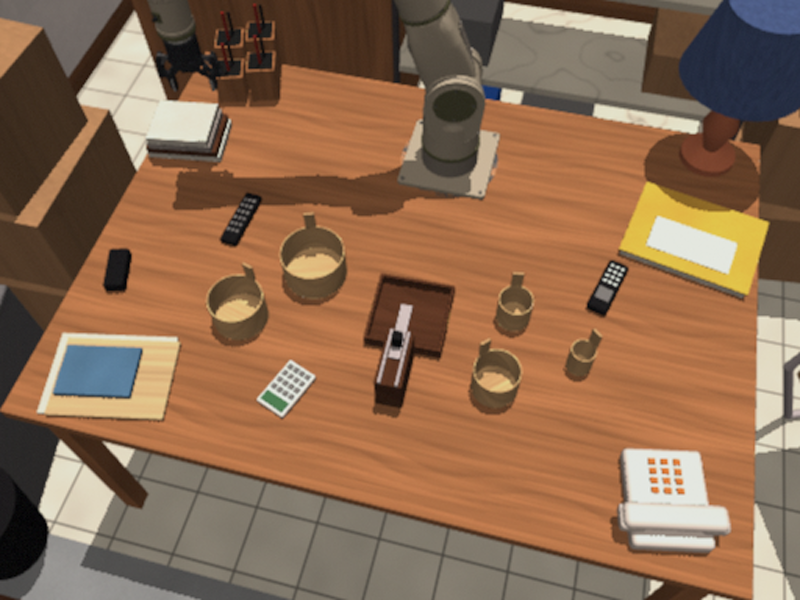

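View pics/a_side.png

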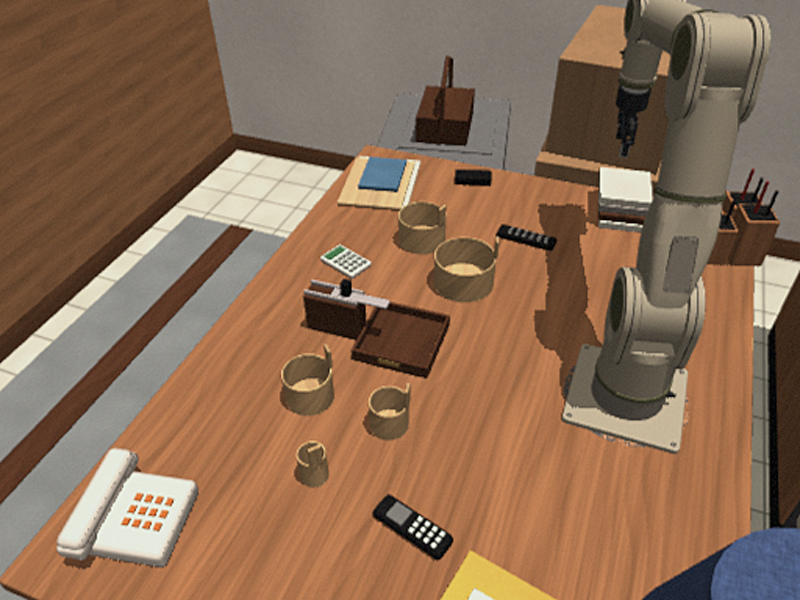

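```bash
cat > h.py <<'E'
from workcell import manip
import numpy as np, cv2
from scipy.optimize import least_squares
from scipy.spatial.transform import Rotation as R
def cam(n):
    p=manip.camera_params(n); f=192/np.tan(np.radians(p['fov_y']/2))
    if n=='wrist':
        o=manip.get_obs(); T=np.eye(4);T[:3,:3]=R.from_quat(o['ee_rot']).as_matrix();T[:3,3]=o['position']
        M=np.linalg.inv(T@p['T_tool_cam'])
    else: M=p['camera_from_world']
    return f,p['cx'],p['cy'],M
def proj(c,P):
    f,cx,cy,M=c; q=np.atleast_2d(P)@M[:3,:3].T+M[:3,3]
    return np.c_[cx+f*q[:,0]/-q[:,2], cy-f*q[:,1]/-q[:,2]]
def back(c,uv,z):
    f,cx,cy,M=c; d=M[:3,:3].T@np.array([(uv[0]-cx)/f,-(uv[1]-cy)/f,-1]); o=-M[:3,:3].T@M[:3,3]
    return o+d*(z-o[2])/d[2]
def snap(n,name,box=(0,0,512,384)):
    im=manip.camera(n)[:,:,::-1]; x0,y0,x1,y1=box; s=min(800/(x1-x0),600/(y1-y0))
    cv2.imwrite('pics/'+name,cv2.resize(im[y0:y1,x0:x1],None,fx=s,fy=s,interpolation=cv2.INTER_CUBIC)); print(name,'scale',s,'off',x0,y0)
E
python3 - <<'E'
from h import *
snap('scene','b1.png',(125,125,405,265)); snap('side','b2.png',(170,120,345,320))
E
```

```text
b1.png scale 2.857142857142857 off 125 125
b2.png scale 3.0 off 170 120
```

View pics/b1.png

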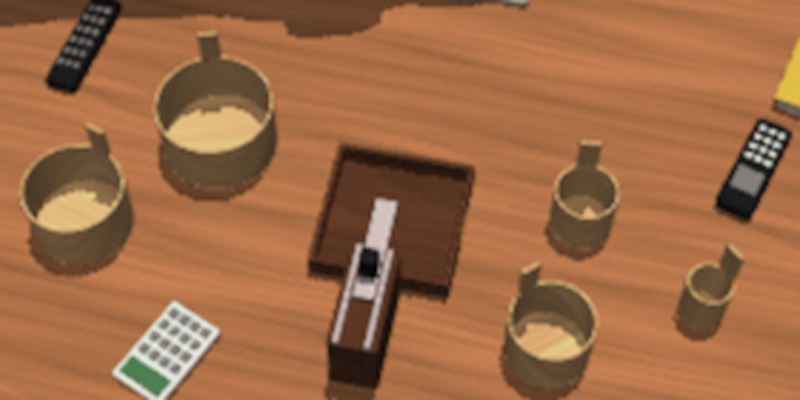

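View pics/b2.png

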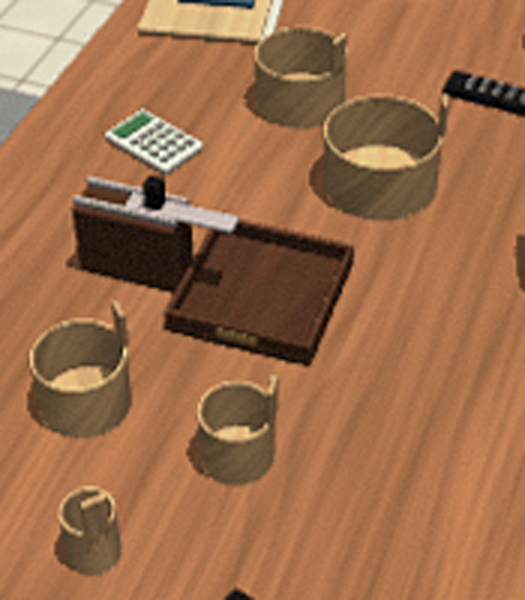

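Run:
```python
from h import *
A=cam('scene');B=cam('side')
a=lambda p:(p[0]/2.857143+125,p[1]/2.857143+125)
b=lambda p:(p[0]/3+170,p[1]/3+120)
D={1:((214,106),(208,35),(381,134),(446,97)),2:((74,190),(95,128),(300,58),(341,36)),3:((552,321),(530,267),(80,355),(117,306)),4:((586,194),(590,144),(236,410),(273,378)),5:((709,283),(735,250),(88,512),(95,495))}
H=[0,.088,.084,.080,.076,.072]
for i,(c,t,c2,t2) in D.items():
    p=[back(A,a(c),H[i])[:2],back(B,b(c2),H[i])[:2]];q=[back(A,a(t),H[i]+.05)[:2],back(B,b(t2),H[i]+.05)[:2]]
    m=np.mean(p,0);n=np.mean(q,0);d=n-m
    print(i,np.round(p,3).tolist(),np.round(q,3).tolist(),'r',np.hypot(*d).round(3),'tabdir',np.degrees(np.arctan2(d[1],d[0])).round(1))
for p in [(342,146),(474,169),(445,300),(308,277)]: print('tray',back(A,a(p),.034).round(3))
for p in [(166,325),(312,362),(354,245)]: print('trayside',back(B,b(p),.034).round(3))
print('knob',back(A,a((370,252)),.15).round(3),back(B,b((155,180)),.15).round(3))
print('tip',back(A,a((384,200)),.108).round(3),back(B,b((236,223)),.108).round(3))
for p in [(330,346),(380,355)]: print('blk',back(A,a(p),.104).round(3))
print('remote,calc,handset',[back(A,a(p),.02).round(3) for p in [(83,45),(165,350),(755,168)]])
```

```text
1 [[0.444, -0.231], [0.431, -0.227]] [[0.373, -0.256], [0.361, -0.266]] r 0.078 tabdir -155.7
2 [[0.603, -0.36], [0.587, -0.354]] [[0.54, -0.347], [0.529, -0.354]] r 0.061 tabdir 173.6
3 [[0.635, 0.242], [0.623, 0.242]] [[0.599, 0.205], [0.593, 0.204]] r 0.05 tabdir -131.4
4 [[0.452, 0.25], [0.439, 0.249]] [[0.412, 0.243], [0.403, 0.236]] r 0.039 tabdir -164.1
5 [[0.537, 0.412], [0.527, 0.415]] [[0.515, 0.431], [0.509, 0.426]] r 0.024 tabdir 144.1
tray [ 0.429 -0.068  0.034]
tray [0.423 0.105 0.034]
tray [0.615 0.112 0.034]
tray [ 0.625 -0.058  0.034]
trayside [0.575 0.13  0.034]
trayside [0.399 0.124 0.034]
trayside [ 0.415 -0.073  0.034]
knob [0.636 0.025 0.15 ] [0.63  0.022 0.15 ]
tip [0.539 0.017 0.108] [0.533 0.015 0.108]
blk [0.74  0.005 0.104]
blk [0.737 0.062 0.104]
remote,calc,handset [array([ 0.345, -0.459,  0.02 ]), array([ 0.755, -0.199,  0.02 ]), array([0.325, 0.454, 0.02 ])]
```

```bash
python3 -m inch '[[[0.1,-0.1,0],[0,0,0.03]],[[0.2,-0.2,0],[0,0,0.06]],[[0.3,-0.3,0],[0,0,0.09]],[[0.4,-0.4,0],[0,0,0.12]],[[0.5,-0.5,0],[0,0,0.15]],[[0.6,-0.6,0],[0,0,0.18]],[[0.7,-0.7,0],[0,0,0.21]],[[0.8,-0.8,0],[0,0,0.24]],[[0.9,-0.9,0],[0,0,0.27]],[[1,-1,0],[0,0,0.293]]]' 0.6
for i in 1 2 3; do python3 -m inch '[[[0.08,-0.1,0],[0,0,0]],[[0.16,-0.2,0],[0,0,0]],[[0.24,-0.3,0],[0,0,0]],[[0.32,-0.4,0],[0,0,0]],[[0.4,-0.5,0],[0,0,0]],[[0.48,-0.6,0],[0,0,0]],[[0.56,-0.7,0],[0,0,0]],[[0.64,-0.8,0],[0,0,0]],[[0.72,-0.9,0],[0,0,0]],[[0.8,-1,0],[0,0,0]]]' ; done
```

```text
clock: 1.25
position: [0.2023, -0.512, 0.2313]
ee_rot: [1.0, -0.001, -0.0, -0.0]
ft_force: [-0.2, -0.4, 0.3]
grip_width: 0.599
grasp_force: 0.0
clock: 2.25
position: [0.2666, -0.4318, 0.2314]
ee_rot: [1.0, -0.0, 0.0, 0.0]
ft_force: [0.8, -0.1, 0.1]
grip_width: 0.6
grasp_force: 0.0
clock: 3.25
position: [0.3306, -0.3519, 0.2314]
ee_rot: [1.0, -0.0, 0.0, 0.0]
ft_force: [0.0, 0.5, 1.0]
grip_width: 0.601
grasp_force: 0.0
clock: 4.25
position: [0.3947, -0.2718, 0.2313]
ee_rot: [1.0, -0.0, 0.0, 0.0]
ft_force: [-0.1, 0.3, -0.4]
grip_width: 0.599
grasp_force: 0.0
```

```bash
for i in 1 2 3 4; do python3 -m inch '[[[0.06,-0.09,0],[0,0,0]],[[0.12,-0.18,0],[0,0,0]],[[0.18,-0.27,0],[0,0,0]],[[0.24,-0.36,0],[0,0,0]],[[0.3,-0.45,0],[0,0,0]],[[0.36,-0.54,0],[0,0,0]],[[0.42,-0.63,0],[0,0,0]],[[0.48,-0.72,0],[0,0,0]],[[0.54,-0.82,0],[0,0,0]],[[0.6,-0.92,0],[0,0,0]]]' |grep pos; done
python3 - <<'E'
from h import *
np.save('w1.npy',cam('wrist')[3]); snap('wrist','w1.png')
E
```

```text
position: [0.4425, -0.1983, 0.2313]
position: [0.4906, -0.1247, 0.2313]
position: [0.5386, -0.0511, 0.2313]
position: [0.5866, 0.0225, 0.2313]
w1.png scale 1.5625 off 0 0
```

View pics/w1.png

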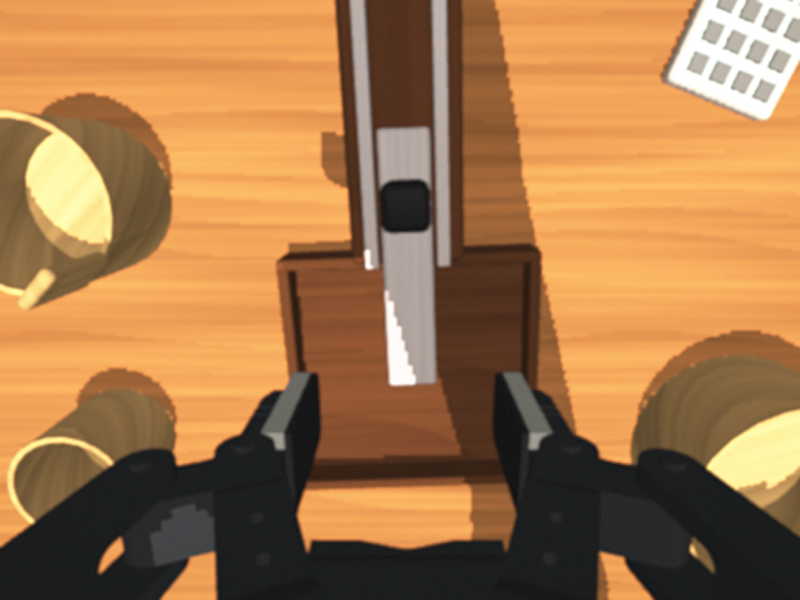

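Run:
```python
from h import *
c=cam('wrist')
for n,p,z in [('trayFL',(278,258),.034),('trayFR',(540,248),.034),('near edge L',(330,486),.034),('near R',(480,480),.034),('knob top',(405,203),.15),('knobL',(381,204),.15),('knobR',(429,204),.15),('tip',(412,384),.109),('tonguefar',(403,128),.109),('blkL',(354,255),.104),('blkR',(463,250),.104)]:
    print(n,back(c,(p[0]/1.5625,p[1]/1.5625),z).round(4))
```

```text
trayFL [0.5916 0.1094 0.034 ]
trayFR [ 0.5985 -0.0651  0.034 ]
near edge L [0.4157 0.0817 0.034 ]
near R [ 0.4211 -0.0322  0.034 ]
knob top [0.6375 0.0242 0.15  ]
knobL [0.6371 0.0345 0.15  ]
knobR [0.6371 0.014  0.15  ]
tip [0.5346 0.0204 0.109 ]
tonguefar [0.67   0.0253 0.109 ]
blkL [0.6065 0.0514 0.104 ]
blkR [ 0.6092 -0.0063  0.104 ]
```

```bash
python3 -m inch '[[[0.1,0,0.05],[0,0,0]],[[0.2,-0.01,0.1],[0,0,-0.01]],[[0.3,-0.02,0.2],[0,0,-0.02]],[[0.4,-0.02,0.3],[0,0,-0.03]],[[0.5,-0.02,0.4],[0,0,-0.04]],[[0.6,-0.025,0.5],[0,0,-0.049]],[[0.64,-0.025,0.6],[0,0,-0.049]],[[0.64,-0.025,0.7],[0,0,-0.049]],[[0.64,-0.025,0.7],[0,0,-0.049]],[[0.64,-0.025,0.7],[0,0,-0.049]]]' |egrep 'pos|for'
python3 -m inch '[[[0,0,0.1],[0,0,0]],[[0,0,0.2],[0,0,0]],[[0,0,0.3],[0,0,0]],[[0,0,0.4],[0,0,0]],[[0,0,0.5],[0,0,0]],[[0,0,0.6],[0,0,0]],[[0,0,0.7],[0,0,0]],[[0,0,0.7],[0,0,0]],[[0,0,0.7],[0,0,0]],[[0,0,0.7],[0,0,0]]]' |egrep 'pos|for'
python3 -m inch '[[[0,0,0],[0,0,0]],[[0,0,0],[0,0,0]],[[0,0,0],[0,0,0]],[[0,0,0],[0,0,0]],[[0,0,0],[0,0,0]],[[0,0,0],[0,0,0]],[[0,0,0],[0,0,0]],[[0,0,0],[0,0,0]],[[0,0,0],[0,0,0]],[[0,0,0],[0,0,0]]]' 0 40
```

```text
position: [0.6372, 0.0238, 0.1754]
ft_force: [0.7, 0.3, 0.8]
grasp_force: 0.0
position: [0.6377, 0.0239, 0.1198]
ft_force: [0.7, 0.5, 0.1]
grasp_force: 0.0
clock: 11.3
position: [0.6378, 0.0232, 0.1198]
ee_rot: [1.0, 0.019, 0.0, 0.0]
ft_force: [-0.6, -3.9, 5.0]
grip_width: 0.252
grasp_force: 41.9
```

```bash
python3 -m inch '[[[0.08,0,0],[0,0,0]],[[0.16,0,0],[0,0,0]],[[0.24,0,0],[0,0,0]],[[0.32,0,0],[0,0,0]],[[0.4,0,0],[0,0,0]],[[0.48,0,0],[0,0,0]],[[0.55,0,0],[0,0,0]],[[0.6,0,0],[0,0,0]],[[0.65,0,0],[0,0,0]],[[0.7,0,0],[0,0,0]]]'
python3 -m inch '[[[0.01,0,0],[0,0,0]],[[0.02,0,0],[0,0,0]],[[0.03,0,0],[0,0,0]],[[0.04,0,0],[0,0,0]],[[0.05,0,0],[0,0,0]],[[0.06,0,0],[0,0,0]],[[0.07,0,0],[0,0,0]],[[0.08,0,0],[0,0,0]],[[0.09,0,0],[0,0,0]],[[0.1,0,0],[0,0,0]]]' |egrep 'pos|for'
```

```text
clock: 12.3
position: [0.6937, 0.0253, 0.1198]
ee_rot: [1.0, 0.019, 0.0, 0.0]
ft_force: [-1.8, -3.5, 6.4]
grip_width: 0.25
grasp_force: 42.0
position: [0.6967, 0.0253, 0.1197]
ft_force: [-34.5, -7.6, 23.2]
grasp_force: 44.3
```

```bash
python3 -m inch '[[[0,0,0],[0,0,0]],[[0,0,0],[0,0,0]],[[0,0,0],[0,0,0]],[[0,0,-0.1],[0,0,0]],[[0,0,-0.2],[0,0,0]],[[0,0,-0.4],[0,0,0]],[[0,0,-0.6],[0,0,0]],[[0,0,-0.8],[0,0,0]],[[0,0,-1],[0,0,0]],[[0,0,-1],[0,0,0]]]' 0.6 |egrep 'pos|for'
for i in 1 2 3; do python3 -m inch '[[[-0.1,0,-0.1],[0,0,0]],[[-0.2,0,-0.2],[0,0,0]],[[-0.3,0,-0.3],[0,0,0]],[[-0.4,0,-0.4],[0,0,0]],[[-0.5,0,-0.4],[0,0,0]],[[-0.6,0,-0.4],[0,0,0]],[[-0.7,0,-0.4],[0,0,0]],[[-0.8,0,-0.4],[0,0,0]],[[-0.9,0,-0.4],[0,0,0]],[[-1,0,-0.4],[0,0,0]]]'|egrep 'pos|for'; done
python3 - <<'E'
from h import *
snap('wrist','w2.png')
E
```

```text
position: [0.7026, 0.0266, 0.2029]
ft_force: [0.2, 0.1, 0.6]
grasp_force: 0.0
position: [0.6207, 0.0231, 0.2311]
ft_force: [0.5, 0.3, -0.4]
grasp_force: 0.0
position: [0.5408, 0.0201, 0.2632]
ft_force: [0.2, -1.0, -0.5]
grasp_force: 0.0
position: [0.4608, 0.017, 0.2952]
ft_force: [-0.2, -0.3, 0.6]
grasp_force: 0.0
w2.png scale 1.5625 off 0 0
```

View pics/w2.png

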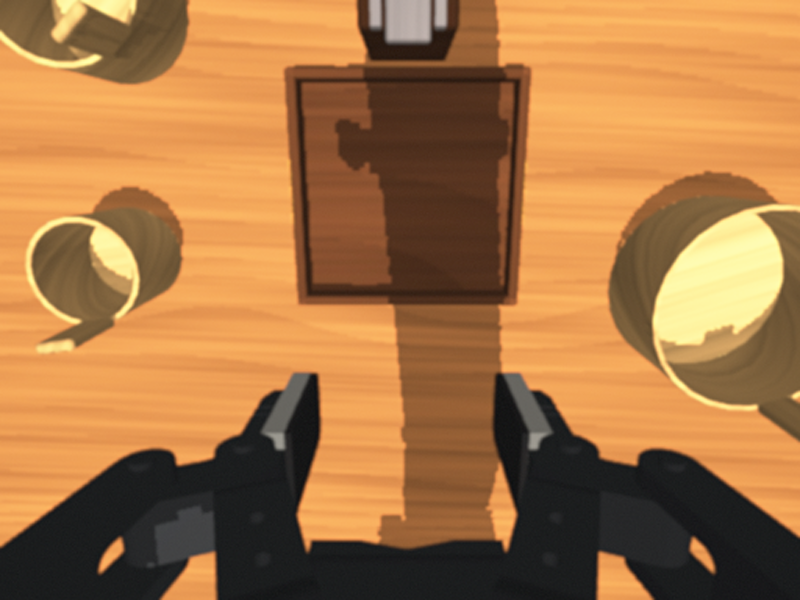

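Run:
```python
from h import *
c=cam('wrist');s=1.5625
P=np.array([back(c,(p[0]/s,p[1]/s),.034) for p in [(287,67),(530,66),(517,303),(300,303)]]);print(P.round(4),P.mean(0))
print(np.linalg.norm(np.diff(P,axis=0),axis=1))
for n,p,z in [('p4',(83,269),.076),('p4tab',(57,348),.126),('p1 left',(653,305),.088),('p1 bottom',(742,409),.088)]:
    print(n,back(c,(p[0]/s,p[1]/s),z).round(4))
```

```text
[[ 0.5885  0.1071  0.034 ]
 [ 0.5958 -0.0675  0.034 ]
 [ 0.4188 -0.0753  0.034 ]
 [ 0.4122  0.1011  0.034 ]] [0.50381904 0.01636037 0.034     ]
[0.17482923 0.1771311  0.17648971]
p4 [0.4438 0.2472 0.076 ]
p4tab [0.4028 0.2394 0.126 ]
p1 left [ 0.4357 -0.1587  0.088 ]
p1 bottom [ 0.3577 -0.2389  0.088 ]
```

```bash
cat > plan.py <<'E'
import sys
from h import *
# plan.py x y z yaw_deg : per-call final shares (straight line)
def plan(x,y,z,yaw,o=None):
    o=manip.get_obs(); p=o['position']; q=R.from_quat(o['ee_rot']).as_matrix(); y0=np.degrees(np.arctan2(q[1,0],q[0,0]))
    d=np.array([x,y,z])-p; dy=yaw-y0
    for n in range(1,12):
        rows=[]
        for i in range(n):
            a=np.radians(y0+dy*i/n); t=d/n/.08
            rows.append([t[0]*np.cos(a)+t[1]*np.sin(a), t[0]*np.sin(a)-t[1]*np.cos(a), -t[2], -dy/n/45])
        if np.abs(rows).max()<=1: break
    print('now',p.round(4),'yaw',y0.round(1),'tilt',np.degrees(np.arccos(min(1,-q[2,2]))).round(2)); print(np.round(rows,2).tolist())
if __name__=='__main__': plan(*map(float,sys.argv[1:]))
E
python3 plan.py .365 -.265 .25 114
```

```text
now [0.4601 0.0171 0.2953] yaw 2.2 tilt 0.03
[[-0.33, 0.87, 0.14, -0.62], [-0.7, 0.61, 0.14, -0.62], [-0.91, 0.21, 0.14, -0.62], [-0.9, -0.24, 0.14, -0.62]]
```

```bash
python3 -m inch '[[[-0.03,0.09,0],[0,0,-0.06]],[[-0.07,0.17,0],[0,0,-0.12]],[[-0.1,0.26,0],[0,0,-0.19]],[[-0.13,0.35,0],[0,0,-0.25]],[[-0.17,0.44,0],[0,0,-0.31]],[[-0.2,0.52,0],[0,0,-0.37]],[[-0.23,0.61,0],[0,0,-0.44]],[[-0.27,0.7,0],[0,0,-0.5]],[[-0.3,0.78,0],[0,0,-0.56]],[[-0.33,0.87,0],[0,0,-0.62]]]' |egrep 'pos'
python3 -m inch '[[[-0.07,0.06,0],[0,0,-0.06]],[[-0.14,0.12,0],[0,0,-0.12]],[[-0.21,0.18,0],[0,0,-0.19]],[[-0.28,0.24,0],[0,0,-0.25]],[[-0.35,0.31,0],[0,0,-0.31]],[[-0.42,0.37,0],[0,0,-0.37]],[[-0.49,0.43,0],[0,0,-0.44]],[[-0.56,0.49,0],[0,0,-0.5]],[[-0.63,0.55,0],[0,0,-0.56]],[[-0.7,0.61,0],[0,0,-0.62]]]' |egrep 'pos'
python3 -m inch '[[[-0.09,0.02,0],[0,0,-0.06]],[[-0.18,0.04,0],[0,0,-0.12]],[[-0.27,0.06,0],[0,0,-0.19]],[[-0.36,0.08,0],[0,0,-0.25]],[[-0.45,0.1,0],[0,0,-0.31]],[[-0.55,0.13,0],[0,0,-0.37]],[[-0.64,0.15,0],[0,0,-0.44]],[[-0.73,0.17,0],[0,0,-0.5]],[[-0.82,0.19,0],[0,0,-0.56]],[[-0.91,0.21,0],[0,0,-0.62]]]' |egrep 'pos'
python3 -m inch '[[[-0.09,-0.02,0],[0,0,-0.06]],[[-0.18,-0.05,0],[0,0,-0.12]],[[-0.27,-0.07,0],[0,0,-0.19]],[[-0.36,-0.1,0],[0,0,-0.25]],[[-0.45,-0.12,0],[0,0,-0.31]],[[-0.54,-0.14,0],[0,0,-0.37]],[[-0.63,-0.17,0],[0,0,-0.44]],[[-0.72,-0.19,0],[0,0,-0.5]],[[-0.81,-0.22,0],[0,0,-0.56]],[[-0.9,-0.24,0],[0,0,-0.62]]]' |egrep 'pos|rot'
python3 - <<'E'
from h import *
snap('wrist','w3.png')
E
```

```text
position: [0.4376, -0.0537, 0.2953]
position: [0.4137, -0.124, 0.2953]
position: [0.3893, -0.1947, 0.2953]
position: [0.365, -0.2651, 0.2953]
ee_rot: [0.545, 0.838, 0.0, 0.0]
w3.png scale 1.5625 off 0 0
```

View pics/w3.png

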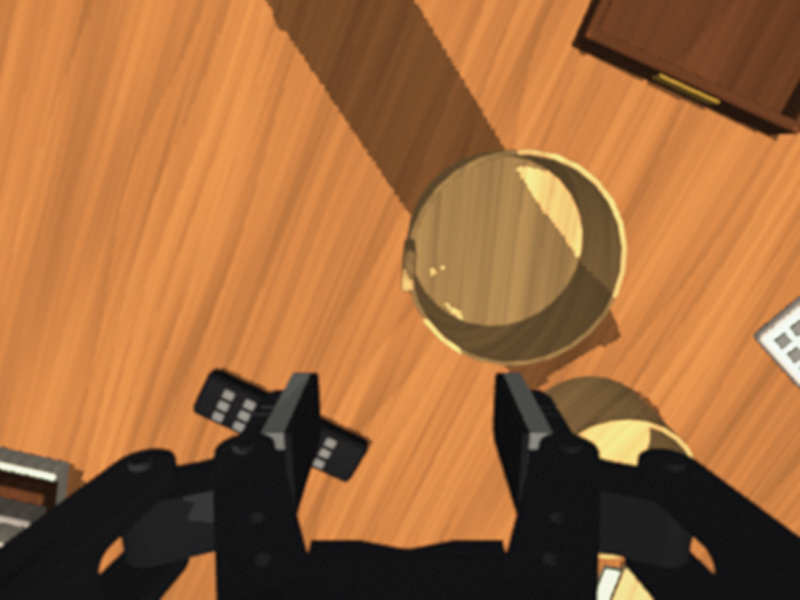

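```bash
python3 - <<'E'
from h import *
c=cam('wrist');s=1.5625
E=[(408,257),(627,257),(518,150),(518,363)]
P=np.array([back(c,(p[0]/s,p[1]/s),.088)[:2] for p in E]);m=(P[:2].mean(0)+P[2:].mean(0))/2
print(P.round(4).tolist(),m,np.linalg.norm(P[0]-P[1]),np.linalg.norm(P[2]-P[3]))
for p,z in[((408,282),.138),((408,248),.088)]:
    t=back(c,(p[0]/s,p[1]/s),z)[:2];d=t-m;print(t,np.hypot(*d),np.degrees(np.arctan2(d[1],d[0])))
E
python3 - <<'E'
from h import *
im=manip.camera('wrist')[:,:,::-1][80:250,235:425]; cv2.imwrite('pics/w3c.png',cv2.resize(im,None,fx=3.5,fy=3.5,interpolation=cv2.INTER_CUBIC))
E
```

```text
[[0.3639, -0.2629], [0.5013, -0.2019], [0.4005, -0.1696], [0.4689, -0.3019]] [ 0.4336505  -0.23406496] 0.15038747156836074 0.1488662434687387
[ 0.36607325 -0.26823798] 0.0757263549108287 -153.17481371464172
[ 0.36133712 -0.25722657] 0.07593211187121805 -162.24000068745383
```

View pics/w3c.png

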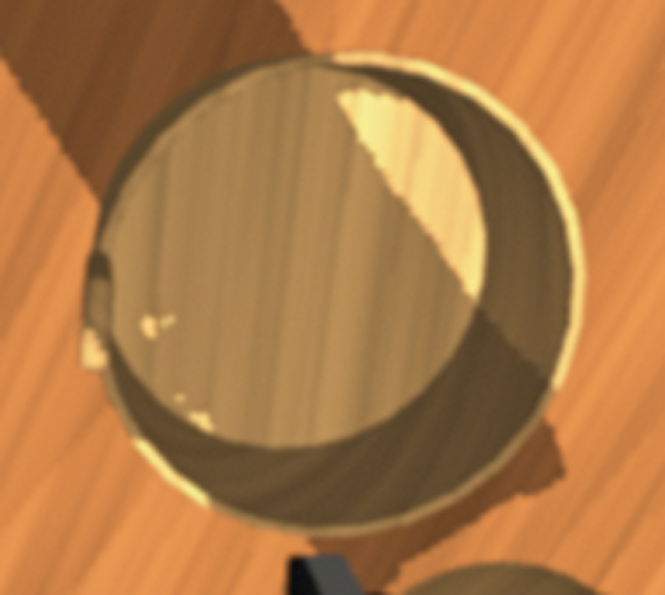

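```bash
python3 plan.py .3639 -.2602 .102 110.5
```

```text
now [ 0.3647 -0.2656  0.2952] yaw 113.7 tilt 0.01
[[0.02, 0.01, 0.81, 0.02], [0.02, 0.01, 0.81, 0.02], [0.02, 0.01, 0.81, 0.02]]
```

```bash
python3 -m inch '[[[0.03,0.01,0.05],[0,0,0.03]],[[0.06,0.03,0.15],[0,0,0.07]],[[0.06,0.03,0.25],[0,0,0.07]],[[0.06,0.03,0.35],[0,0,0.07]],[[0.06,0.03,0.45],[0,0,0.07]],[[0.06,0.03,0.55],[0,0,0.07]],[[0.06,0.03,0.65],[0,0,0.07]],[[0.06,0.03,0.75],[0,0,0.07]],[[0.06,0.03,0.81],[0,0,0.07]],[[0.06,0.03,0.81],[0,0,0.07]]]' |egrep 'pos'
for i in 1 2; do python3 -m inch '[[[0,0,0.1],[0,0,0]],[[0,0,0.2],[0,0,0]],[[0,0,0.3],[0,0,0]],[[0,0,0.4],[0,0,0]],[[0,0,0.5],[0,0,0]],[[0,0,0.6],[0,0,0]],[[0,0,0.7],[0,0,0]],[[0,0,0.8],[0,0,0]],[[0,0,0.81],[0,0,0]],[[0,0,0.81],[0,0,0]]]' |egrep 'pos|for'; done
python3 -m inch '[[[0,0,0],[0,0,0]],[[0,0,0],[0,0,0]],[[0,0,0],[0,0,0]],[[0,0,0],[0,0,0]],[[0,0,0],[0,0,0]],[[0,0,0],[0,0,0]],[[0,0,0],[0,0,0]],[[0,0,0],[0,0,0]],[[0,0,0],[0,0,0]],[[0,0,0],[0,0,0]]]' 0 80
python3 - <<'E'
from h import *
snap('wrist','w4.png')
E
```

```text
position: [0.3652, -0.2593, 0.2298]
position: [0.3654, -0.2595, 0.1656]
ft_force: [-0.6, -0.7, -0.4]
grasp_force: 0.0
position: [0.3654, -0.2595, 0.1008]
ft_force: [0.4, -0.9, 0.2]
grasp_force: 0.0
clock: 25.45
position: [0.3656, -0.2598, 0.1013]
ee_rot: [0.569, 0.822, -0.0, 0.0]
ft_force: [-1.7, 0.3, 6.0]
grip_width: 0.088
grasp_force: 78.8
w4.png scale 1.5625 off 0 0
```

View pics/w4.png

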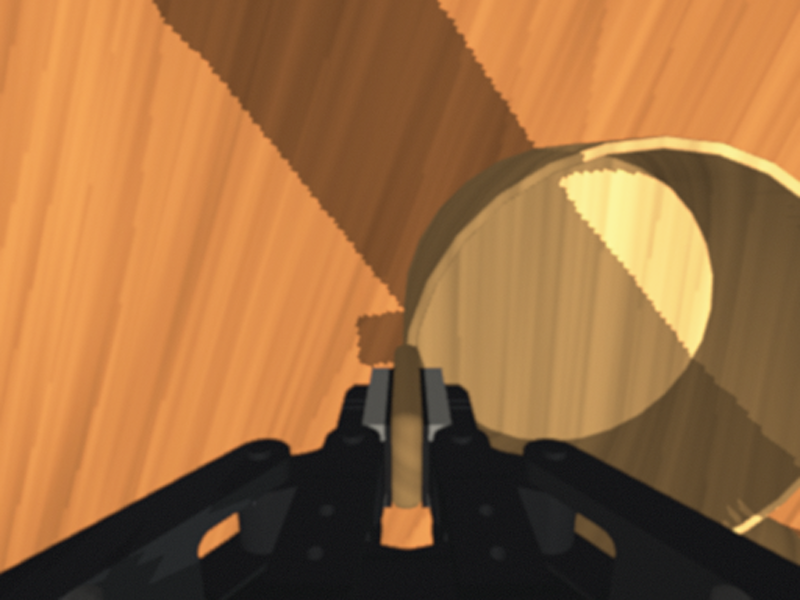

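```bash
python3 - <<'E'
from h import *
c=cam('wrist');o=manip.get_obs();q=R.from_quat(o['ee_rot'])
for t in [(.013,0,-.0367),(-.013,0,-.0367),(.013,0,.0133),(.011,.004,0.)]: print(t,proj(c,q.apply(t)+o['position'])*1.5625)
E
# target for pot1: tab at -140 from tray centre
python3 - <<'E'
import numpy as np
C=np.array([.5045,.0178])
for n,r,a in [(1,.0745,-140),(2,.0625,140),(3,.0505,-88),(4,.0385,180),(5,.0265,88)]:
    t=np.radians(a+2);print(n,(C+r*np.array([np.cos(t),np.sin(t)])).round(4),'yaw',a+2-90 if a>0 else a+2+270)
E
```

```text
(0.013, 0, -0.0367) [[407.62671308 413.06386368]]
(-0.013, 0, -0.0367) [[407.62126191 510.71395855]]
(0.013, 0, 0.0133) [[407.23493567 338.84846299]]
(0.011, 0.004, 0.0) [[420.8035756  360.32354788]]
1 [ 0.4491 -0.0321] yaw 132
2 [0.4552 0.0563] yaw 52
3 [ 0.508  -0.0326] yaw 184
4 [0.466  0.0165] yaw 92
5 [0.5045 0.0443] yaw 0
```

```bash
python3 -m inch '[[[0,0,-0.05],[0,0,0]],[[0,0,-0.1],[0,0,0]],[[0,0,-0.2],[0,0,0]],[[0,0,-0.3],[0,0,0]],[[0,0,-0.4],[0,0,0]],[[0,0,-0.5],[0,0,0]],[[0,0,-0.6],[0,0,0]],[[0,0,-0.7],[0,0,0]],[[0,0,-0.8],[0,0,0]],[[0,0,-0.85],[0,0,0]]]'
python3 plan.py .4491 -.0321 .171 132
```

```text
clock: 26.5
position: [0.3657, -0.2597, 0.1699]
ee_rot: [0.569, 0.822, -0.0, 0.001]
ft_force: [0.6, 0.5, -2.6]
grip_width: 0.083
grasp_force: 77.9
now [ 0.3657 -0.2597  0.1699] yaw 110.6 tilt 0.06
[[0.76, 0.66, -0.0, -0.16], [0.68, 0.75, -0.0, -0.16], [0.58, 0.83, -0.0, -0.16]]
```

```bash
python3 -m inch '[[[0.04,0.03,0],[0,0,-0.01]],[[0.1,0.09,0],[0,0,-0.02]],[[0.19,0.16,0],[0,0,-0.04]],[[0.28,0.24,0],[0,0,-0.06]],[[0.37,0.32,0],[0,0,-0.08]],[[0.46,0.4,0],[0,0,-0.1]],[[0.55,0.48,0],[0,0,-0.12]],[[0.63,0.55,0],[0,0,-0.14]],[[0.7,0.61,0],[0,0,-0.15]],[[0.76,0.66,0],[0,0,-0.16]]]' |egrep pos
python3 -m inch '[[[0.07,0.08,0],[0,0,-0.02]],[[0.14,0.15,0],[0,0,-0.03]],[[0.21,0.23,0],[0,0,-0.05]],[[0.28,0.3,0],[0,0,-0.06]],[[0.34,0.38,0],[0,0,-0.08]],[[0.41,0.45,0],[0,0,-0.1]],[[0.48,0.53,0],[0,0,-0.11]],[[0.55,0.6,0],[0,0,-0.13]],[[0.62,0.68,0],[0,0,-0.15]],[[0.68,0.75,0],[0,0,-0.16]]]' |egrep pos
python3 -m inch '[[[0.09,0.13,0],[0,0,-0.02]],[[0.18,0.26,0],[0,0,-0.04]],[[0.27,0.38,0],[0,0,-0.06]],[[0.35,0.5,0],[0,0,-0.08]],[[0.42,0.6,0],[0,0,-0.1]],[[0.48,0.69,0],[0,0,-0.12]],[[0.53,0.76,0],[0,0,-0.14]],[[0.56,0.8,0],[0,0,-0.16]],[[0.58,0.83,0],[0,0,-0.16]],[[0.58,0.83,0],[0,0,-0.16]]]' |egrep 'pos|gra'
python3 - <<'E'
from h import *
snap('wrist','w5.png')
E
python3 plan.py .4491 -.0321 .113 132
```

```text
position: [0.3936, -0.1834, 0.1689]
position: [0.4214, -0.1071, 0.1689]
position: [0.4489, -0.0316, 0.1689]
grasp_force: 77.9
w5.png scale 1.5625 off 0 0
now [ 0.4488 -0.0319  0.1689] yaw 132.2 tilt 0.01
[[-0.0, 0.0, 0.7, 0.0]]
```

View pics/w5.png

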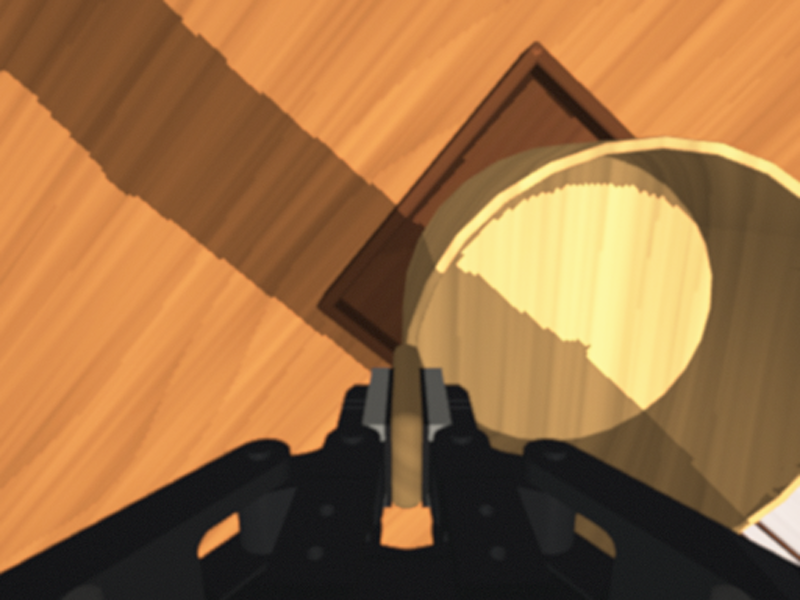

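Run:
```python
from h import *
c=cam('wrist');s=1.5625
for p in [(538,42),(320,305)]: print(back(c,(p[0]/s,p[1]/s),.034))
a=np.radians(2.2);M=np.array([[np.cos(a),-np.sin(a)],[np.sin(a),np.cos(a)]])
for v in [(-.0895,.0895),(-.0895,-.0895)]: print(np.array([.5045,.0178])+M@v)
```

```text
[0.41325911 0.10241908 0.034     ]
[ 0.41951553 -0.07219509  0.034     ]
[0.41163026 0.10379832]
[ 0.41850168 -0.07506974]
```

```bash
python3 -m inch '[[[0,0,0.1],[0,0,0]],[[0,0,0.2],[0,0,0]],[[0,0,0.3],[0,0,0]],[[0,0,0.4],[0,0,0]],[[0,0,0.48],[0,0,0]],[[0,0,0.55],[0,0,0]],[[0,0,0.6],[0,0,0]],[[0,0,0.65],[0,0,0]],[[0,0,0.68],[0,0,0]],[[0,0,0.7],[0,0,0]]]' |egrep 'pos|for'
python3 -m inch '[[[0,0,0.01],[0,0,0]],[[0,0,0.01],[0,0,0]],[[0,0,0.02],[0,0,0]],[[0,0,0.02],[0,0,0]],[[0,0,0.03],[0,0,0]],[[0,0,0.03],[0,0,0]],[[0,0,0.03],[0,0,0]],[[0,0,0.03],[0,0,0]],[[0,0,0.03],[0,0,0]],[[0,0,0.03],[0,0,0]]]' |egrep 'pos|for'
```

```text
position: [0.4489, -0.0318, 0.1128]
ft_force: [-0.3, -0.7, -3.2]
grasp_force: 77.8
position: [0.449, -0.0318, 0.1113]
ft_force: [-4.4, -0.3, 7.8]
grasp_force: 79.8
```

```bash
python3 -m inch '[[[0,0,0],[0,0,0]],[[0,0,0],[0,0,0]],[[0,0,0],[0,0,0]],[[0,0,0],[0,0,0]],[[0,0,-0.1],[0,0,0]],[[0,0,-0.2],[0,0,0]],[[0,0,-0.4],[0,0,0]],[[0,0,-0.6],[0,0,0]],[[0,0,-0.8],[0,0,0]],[[0,0,-1],[0,0,0]]]' 0.4 |egrep 'pos|for|wid'
python3 plan.py .531 -.35 .26 84
```

```text
position: [0.449, -0.0317, 0.192]
ft_force: [0.7, -0.9, 0.2]
grip_width: 0.4
grasp_force: 0.0
now [ 0.449  -0.0317  0.192 ] yaw 132.2 tilt 0.05
[[-0.73, -0.38, -0.17, 0.21], [-0.78, -0.26, -0.17, 0.21], [-0.81, -0.12, -0.17, 0.21], [-0.82, 0.02, -0.17, 0.21], [-0.81, 0.15, -0.17, 0.21]]
```

```bash
python3 -m inch '[[[-0.07,-0.04,-0.04],[0,0,0.02]],[[-0.14,-0.08,-0.08],[0,0,0.04]],[[-0.22,-0.11,-0.12],[0,0,0.06]],[[-0.29,-0.15,-0.17],[0,0,0.08]],[[-0.36,-0.19,-0.17],[0,0,0.1]],[[-0.44,-0.23,-0.17],[0,0,0.13]],[[-0.51,-0.27,-0.17],[0,0,0.15]],[[-0.58,-0.3,-0.17],[0,0,0.17]],[[-0.66,-0.34,-0.17],[0,0,0.19]],[[-0.73,-0.38,-0.17],[0,0,0.21]]]' 0.6 |egrep pos
python3 -m inch '[[[-0.08,-0.03,-0.02],[0,0,0.02]],[[-0.16,-0.05,-0.03],[0,0,0.04]],[[-0.23,-0.08,-0.05],[0,0,0.06]],[[-0.31,-0.1,-0.07],[0,0,0.08]],[[-0.39,-0.13,-0.09],[0,0,0.1]],[[-0.47,-0.16,-0.1],[0,0,0.13]],[[-0.55,-0.18,-0.12],[0,0,0.15]],[[-0.62,-0.21,-0.14],[0,0,0.17]],[[-0.7,-0.23,-0.15],[0,0,0.19]],[[-0.78,-0.26,-0.17],[0,0,0.21]]]' |egrep pos
python3 -m inch '[[[-0.08,-0.01,-0.02],[0,0,0.02]],[[-0.16,-0.02,-0.03],[0,0,0.04]],[[-0.24,-0.04,-0.05],[0,0,0.06]],[[-0.32,-0.05,-0.07],[0,0,0.08]],[[-0.4,-0.06,-0.09],[0,0,0.1]],[[-0.49,-0.07,-0.1],[0,0,0.13]],[[-0.57,-0.08,-0.12],[0,0,0.15]],[[-0.65,-0.1,-0.14],[0,0,0.17]],[[-0.73,-0.11,-0.15],[0,0,0.19]],[[-0.81,-0.12,-0.17],[0,0,0.21]]]' |egrep pos
python3 -m inch '[[[-0.08,0,-0.02],[0,0,0.02]],[[-0.16,0,-0.03],[0,0,0.04]],[[-0.25,0,-0.05],[0,0,0.06]],[[-0.33,0.01,-0.07],[0,0,0.08]],[[-0.41,0.01,-0.09],[0,0,0.1]],[[-0.49,0.01,-0.1],[0,0,0.13]],[[-0.57,0.01,-0.12],[0,0,0.15]],[[-0.65,0.02,-0.14],[0,0,0.17]],[[-0.74,0.02,-0.15],[0,0,0.19]],[[-0.82,0.02,-0.17],[0,0,0.21]]]' |egrep pos
python3 -m inch '[[[-0.08,0.02,-0.02],[0,0,0.02]],[[-0.16,0.03,-0.03],[0,0,0.04]],[[-0.24,0.05,-0.05],[0,0,0.06]],[[-0.32,0.06,-0.07],[0,0,0.08]],[[-0.4,0.08,-0.09],[0,0,0.1]],[[-0.49,0.09,-0.1],[0,0,0.13]],[[-0.57,0.11,-0.12],[0,0,0.15]],[[-0.65,0.12,-0.14],[0,0,0.17]],[[-0.73,0.14,-0.15],[0,0,0.19]],[[-0.81,0.15,-0.17],[0,0,0.21]]]' |egrep 'pos|rot'
python3 - <<'E'
from h import *
snap('wrist','w6.png')
E
```

```text
position: [0.4657, -0.096, 0.204]
position: [0.482, -0.1596, 0.2177]
position: [0.4988, -0.223, 0.2313]
position: [0.5161, -0.2863, 0.2449]
position: [0.5332, -0.3499, 0.2585]
ee_rot: [0.738, 0.675, -0.0, -0.0]
w6.png scale 1.5625 off 0 0
```

View pics/w6.png

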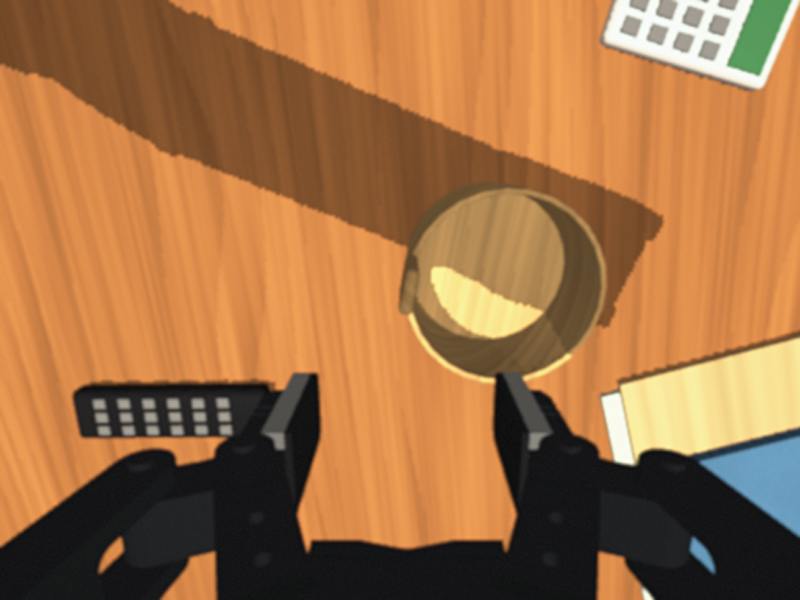

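```bash
cat > pot.py <<'E'
import sys
from h import *
# pot.py h rt l r t b  tabtop(u v) tabbase(u v)
v=list(map(float,sys.argv[1:])); h,rt,l,r,t,b=v[:6]; s=1.5625
c=cam('wrist'); B=lambda u,w,z: back(c,(u/s,w/s),z)[:2]
cu,cv_=(l+r)/2,(t+b)/2
P=[B(l,cv_,h),B(r,cv_,h),B(cu,t,h),B(cu,b,h)]; m=np.mean(P,0)
print('c',m.round(4),'dia',np.linalg.norm(P[0]-P[1]).round(4),np.linalg.norm(P[2]-P[3]).round(4))
A=[]
for q,z in((v[6:8],h+.05),(v[8:10],h)):
    if q:
        d=B(*q,z)-m;A.append(np.arctan2(d[1],d[0]));print('tab',(m+d).round(4),'r',np.hypot(*d).round(4),'ang',np.degrees(A[-1]).round(1))
a=np.angle(np.mean(np.exp(1j*np.array(A))));print('ang',np.degrees(a).round(1),'grasp',(m+rt*np.array([np.cos(a),np.sin(a)])).round(4))
E
python3 pot.py .084 .0625 409 605 188 382 407 289 412 275
```

```text
c [ 0.5955 -0.3673] dia 0.124 0.1268
tab [ 0.5334 -0.3499] r 0.0645 ang 164.3
tab [ 0.5363 -0.3537] r 0.0607 ang 167.1
ang 165.7 grasp [ 0.5349 -0.3518]
```

```bash
python3 plan.py .5349 -.3518 .097 75.7
```

```text
now [ 0.533  -0.351   0.2587] yaw 84.8 tilt 0.04
[[-0.0, 0.01, 0.67, 0.07], [-0.0, 0.01, 0.67, 0.07], [-0.0, 0.01, 0.67, 0.07]]
```

```bash
python3 -m inch '[[[0,0.01,0.05],[0,0,0.05]],[[0,0.02,0.15],[0,0,0.1]],[[-0.01,0.03,0.25],[0,0,0.15]],[[-0.01,0.03,0.35],[0,0,0.2]],[[-0.01,0.03,0.45],[0,0,0.2]],[[-0.01,0.03,0.55],[0,0,0.2]],[[-0.01,0.03,0.62],[0,0,0.2]],[[-0.01,0.03,0.67],[0,0,0.2]],[[-0.01,0.03,0.67],[0,0,0.2]],[[-0.01,0.03,0.67],[0,0,0.2]]]' |egrep 'pos'
for i in 1 2; do python3 -m inch '[[[0,0,0.1],[0,0,0]],[[0,0,0.2],[0,0,0]],[[0,0,0.3],[0,0,0]],[[0,0,0.4],[0,0,0]],[[0,0,0.5],[0,0,0]],[[0,0,0.6],[0,0,0]],[[0,0,0.67],[0,0,0]],[[0,0,0.67],[0,0,0]],[[0,0,0.67],[0,0,0]],[[0,0,0.67],[0,0,0]]]' |egrep 'pos|for'; done
python3 -m inch '[[[0,0,0],[0,0,0]],[[0,0,0],[0,0,0]],[[0,0,0],[0,0,0]],[[0,0,0],[0,0,0]],[[0,0,0],[0,0,0]],[[0,0,0],[0,0,0]],[[0,0,0],[0,0,0]],[[0,0,0],[0,0,0]],[[0,0,0],[0,0,0]],[[0,0,0],[0,0,0]]]' 0 80
python3 - <<'E'
from h import *
snap('wrist','w7.png')
E
```

```text
position: [0.5354, -0.3505, 0.2052]
position: [0.5356, -0.3505, 0.1518]
ft_force: [0.2, -0.4, 0.5]
grasp_force: 0.0
position: [0.5356, -0.3506, 0.0982]
ft_force: [-0.2, 0.9, 0.2]
grasp_force: 0.0
clock: 41.6
position: [0.5353, -0.3505, 0.0979]
ee_rot: [0.788, 0.616, -0.0, 0.0]
ft_force: [-1.3, 0.0, 2.0]
grip_width: 0.084
grasp_force: 79.2
w7.png scale 1.5625 off 0 0
```

View pics/w7.png

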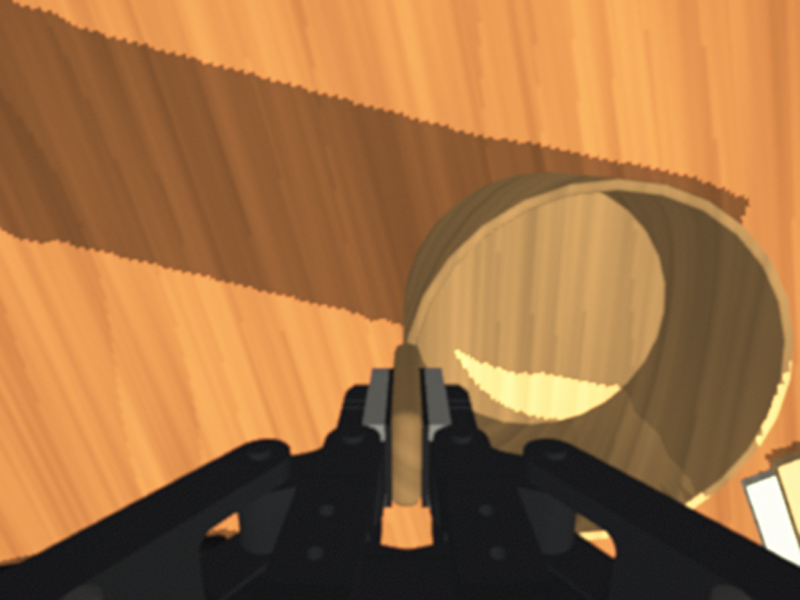

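```bash
python3 -m inch '[[[0,0,-0.05],[0,0,0]],[[0,0,-0.1],[0,0,0]],[[0,0,-0.2],[0,0,0]],[[0,0,-0.3],[0,0,0]],[[0,0,-0.4],[0,0,0]],[[0,0,-0.5],[0,0,0]],[[0,0,-0.6],[0,0,0]],[[0,0,-0.7],[0,0,0]],[[0,0,-0.8],[0,0,0]],[[0,0,-0.9],[0,0,0]]]' | egrep 'pos|for'
python3 -m inch '[[[0,0,-0.1],[0,0,0]],[[0,0,-0.2],[0,0,0]],[[0,0,-0.3],[0,0,0]],[[0,0,-0.4],[0,0,0]],[[0,0,-0.5],[0,0,0]],[[0,0,-0.6],[0,0,0]],[[0,0,-0.7],[0,0,0]],[[0,0,-0.8],[0,0,0]],[[0,0,-0.9],[0,0,0]],[[0,0,-1],[0,0,0]]]' | egrep 'pos|for'
python3 plan.py .456 .0567 .263 52
```

```text
position: [0.5353, -0.3505, 0.1705]
ft_force: [-0.3, 0.5, -2.5]
grasp_force: 78.4
position: [0.5353, -0.3504, 0.2504]
ft_force: [-0.2, 0.5, -1.9]
grasp_force: 78.4
now [ 0.5353 -0.3504  0.2504] yaw 76.0 tilt 0.0
[[0.94, -0.44, -0.03, 0.11], [0.9, -0.52, -0.03, 0.11], [0.85, -0.59, -0.03, 0.11], [0.8, -0.66, -0.03, 0.11], [0.74, -0.72, -0.03, 0.11]]
```

```bash
python3 -m inch '[[[0.05,-0.02,-0.03],[0,0,0]],[[0.12,-0.06,-0.06],[0,0,0.01]],[[0.22,-0.1,-0.09],[0,0,0.02]],[[0.33,-0.15,-0.12],[0,0,0.03]],[[0.44,-0.2,-0.15],[0,0,0.04]],[[0.54,-0.25,-0.15],[0,0,0.06]],[[0.64,-0.3,-0.15],[0,0,0.07]],[[0.74,-0.35,-0.15],[0,0,0.09]],[[0.84,-0.4,-0.15],[0,0,0.1]],[[0.94,-0.44,-0.15],[0,0,0.11]]]' | egrep 'pos'
python3 -m inch '[[[0.09,-0.05,0],[0,0,0.01]],[[0.18,-0.1,0],[0,0,0.02]],[[0.27,-0.16,0],[0,0,0.03]],[[0.36,-0.21,0],[0,0,0.04]],[[0.45,-0.26,0],[0,0,0.05]],[[0.54,-0.31,0],[0,0,0.07]],[[0.63,-0.36,0],[0,0,0.08]],[[0.72,-0.42,0],[0,0,0.09]],[[0.81,-0.47,0],[0,0,0.1]],[[0.9,-0.52,0],[0,0,0.11]]]' | egrep 'pos'
python3 -m inch '[[[0.09,-0.06,0],[0,0,0.01]],[[0.17,-0.12,0],[0,0,0.02]],[[0.26,-0.18,0],[0,0,0.03]],[[0.34,-0.24,0],[0,0,0.04]],[[0.43,-0.29,0],[0,0,0.05]],[[0.51,-0.35,0],[0,0,0.07]],[[0.59,-0.41,0],[0,0,0.08]],[[0.68,-0.47,0],[0,0,0.09]],[[0.77,-0.53,0],[0,0,0.1]],[[0.85,-0.59,0],[0,0,0.11]]]' | egrep 'pos'
python3 -m inch '[[[0.08,-0.07,0],[0,0,0.01]],[[0.16,-0.13,0],[0,0,0.02]],[[0.24,-0.2,0],[0,0,0.03]],[[0.32,-0.26,0],[0,0,0.04]],[[0.4,-0.33,0],[0,0,0.05]],[[0.48,-0.4,0],[0,0,0.07]],[[0.56,-0.46,0],[0,0,0.08]],[[0.64,-0.53,0],[0,0,0.09]],[[0.72,-0.59,0],[0,0,0.1]],[[0.8,-0.66,0],[0,0,0.11]]]' | egrep 'pos'
python3 -m inch '[[[0.1,-0.1,0],[0,0,0.02]],[[0.2,-0.2,0],[0,0,0.03]],[[0.3,-0.3,0],[0,0,0.05]],[[0.4,-0.39,0],[0,0,0.07]],[[0.5,-0.48,0],[0,0,0.09]],[[0.58,-0.56,0],[0,0,0.11]],[[0.65,-0.63,0],[0,0,0.11]],[[0.7,-0.68,0],[0,0,0.11]],[[0.74,-0.72,0],[0,0,0.11]],[[0.74,-0.72,0],[0,0,0.11]]]' | egrep 'pos|gra'
python3 plan.py .456 .0567 .12 52
python3 - <<'E'
from h import *
cv2.imwrite('pics/raw8.png',manip.camera('wrist')[:,:,::-1])
E
```

```text
position: [0.5191, -0.2682, 0.2617]
position: [0.5033, -0.1866, 0.2617]
position: [0.4877, -0.1052, 0.2617]
position: [0.4724, -0.0239, 0.2617]
position: [0.4575, 0.0573, 0.2617]
grasp_force: 78.5
now [0.4575 0.0573 0.2617] yaw 51.3 tilt 0.0
[[-0.01, -0.0, 0.89, -0.01], [-0.01, -0.0, 0.89, -0.01]]
```

```bash
python3 -m inch '[[[0,0,0.1],[0,0,0]],[[0,0,0.2],[0,0,0]],[[0,0,0.3],[0,0,0]],[[0,0,0.4],[0,0,0]],[[0,0,0.5],[0,0,0]],[[0,0,0.6],[0,0,0]],[[0,0,0.7],[0,0,0]],[[0,0,0.8],[0,0,0]],[[0,0,0.9],[0,0,0]],[[0,0,1],[0,0,0]]]' | egrep 'pos|for'
python3 -m inch '[[[0,0,0.1],[0,0,0]],[[0,0,0.2],[0,0,0]],[[0,0,0.3],[0,0,0]],[[0,0,0.4],[0,0,0]],[[0,0,0.5],[0,0,0]],[[0,0,0.6],[0,0,0]],[[0,0,0.68],[0,0,0]],[[0,0,0.74],[0,0,0]],[[0,0,0.78],[0,0,0]],[[0,0,0.82],[0,0,0]]]' | egrep 'pos|for'
python3 -m inch '[[[0,0,0.01],[0,0,0]],[[0,0,0.02],[0,0,0]],[[0,0,0.03],[0,0,0]],[[0,0,0.04],[0,0,0]],[[0,0,0.05],[0,0,0]],[[0,0,0.06],[0,0,0]],[[0,0,0.06],[0,0,0]],[[0,0,0.06],[0,0,0]],[[0,0,0.06],[0,0,0]],[[0,0,0.06],[0,0,0]]]' | egrep 'pos|for'
```

```text
position: [0.4576, 0.0567, 0.1811]
ft_force: [-0.3, 0.2, -2.3]
grasp_force: 78.4
position: [0.4577, 0.0568, 0.116]
ft_force: [-0.4, -0.1, -2.5]
grasp_force: 78.4
position: [0.4576, 0.0568, 0.1118]
ft_force: [-3.7, 0.1, 5.6]
grasp_force: 79.5
```

```bash
python3 -m inch '[[[0,0,0],[0,0,0]],[[0,0,0],[0,0,0]],[[0,0,0],[0,0,0]],[[0,0,0],[0,0,0]],[[0,0,-0.1],[0,0,0]],[[0,0,-0.2],[0,0,0]],[[0,0,-0.4],[0,0,0]],[[0,0,-0.6],[0,0,0]],[[0,0,-0.8],[0,0,0]],[[0,0,-1],[0,0,0]]]' 0.4 |egrep 'pos|for|wid'
python3 plan.py .593 .202 .26 139
cat > fit.py <<'E'
from h import *
from scipy.optimize import minimize
DIM={1:(.076,.088),2:(.064,.084),3:(.052,.080),4:(.040,.076),5:(.028,.072)}
def sil(c,i,x,y,a,shape=(384,512),ss=4):
    r,h=DIM[i]; t=np.linspace(0,2*np.pi,60); C=np.c_[r*np.cos(t),r*np.sin(t)]
    pts=np.r_[np.c_[C,0*t],np.c_[C,0*t+h]]
    tab=np.array([[X,Y,Z] for X in(r-.0055,r+.0025) for Y in(-.013,.013) for Z in(h,h+.05)]); ca,sa=np.cos(a),np.sin(a)
    tab=np.c_[tab[:,0]*ca-tab[:,1]*sa,tab[:,0]*sa+tab[:,1]*ca,tab[:,2]]
    m=np.zeros(shape,np.uint8)
    for P in(pts,tab):
        q=proj(c,P+[x,y,0]); hull=cv2.convexHull(np.float32(q)); cv2.fillConvexPoly(m,np.int32(np.round(hull*16)),255,cv2.LINE_AA,4)
    return m/255.
def mask(bgr):
    h=cv2.cvtColor(bgr,cv2.COLOR_BGR2HSV); m=((h[:,:,0]>=16)&(h[:,:,0]<=28)&(h[:,:,1]>50)).astype(np.uint8)
    return cv2.morphologyEx(m,cv2.MORPH_OPEN,np.ones((2,2),np.uint8))
def fit(c,bgr,i,x,y,a):
    m=mask(bgr).astype(float)
    q=proj(c,[[x,y,.05]])[0].astype(int); k=int(abs(proj(c,[[x+.11,y,.05]])[0]-q).max()); w=np.zeros_like(m); w[max(0,q[1]-k):q[1]+k,max(0,q[0]-k):q[0]+k]=1; m=m*w
    f=lambda v:-(lambda s:(np.minimum(s,m).sum()/np.maximum(s,m).sum()))(sil(c,i,x+v[0]/100,y+v[1]/100,a+v[2]/2))
    best=None
    for da in(-.8,-.4,0,.4,.8):
      s=minimize(f,[0,0,da],method='Nelder-Mead',options=dict(initial_simplex=[[0,0,da],[2,0,da],[0,2,da],[0,0,da+.5]],maxiter=150))
      if best is None or s.fun<best.fun: best=s
    v=best.x; return x+v[0]/100,y+v[1]/100,np.degrees(a+v[2]/2),-best.fun
E
python3 - <<'E'
from fit import *
im=[cv2.resize(cv2.imread(f'pics/a_{n}.png'),(512,384),interpolation=cv2.INTER_AREA) for n in('scene','side')]
for u,v in [(260,100),(300,330)]: pass
for i,x,y,a in [(1,.434,-.234,-159.5),(2,.596,-.367,166),(3,.627,.24,-131),(4,.444,.247,-165),(5,.53,.414,144)]:
    for n,g in zip(('scene','side'),im): print(i,n,np.round(fit(cam(n),g,i,x,y,np.radians(a)),4))
E
```

```text
position: [0.4577, 0.0568, 0.1928]
ft_force: [0.8, -0.1, 0.0]
grip_width: 0.401
grasp_force: 0.0
now [0.4577 0.0568 0.1928] yaw 51.2 tilt 0.06
[[0.82, 0.06, -0.28, -0.65], [0.69, 0.46, -0.28, -0.65], [0.38, 0.73, -0.28, -0.65]]
1 scene [ 0.4312 -0.2331 -4.3149  0.6096]
1 side [   0.4318   -0.239  -196.5135    0.6767]
2 scene [ 0.597  -0.3648 55.0387  0.6066]
2 side [  0.5835  -0.362  149.2133   0.6248]
3 scene [ 0.6279  0.2436 14.1533  0.6319]
3 side [   0.6261    0.2392 -150.1404    0.7813]
4 scene [   0.4415    0.2513 -180.0299    0.5045]
4 side [   0.4387    0.2463 -201.5213    0.7146]
5 scene [  0.5385   0.4132 114.5664   0.4896]
5 side [  0.5273   0.414  126.0207   0.6534]
```

Run:
```python
from fit import *
im=cv2.imread('pics/raw8.png') # wrist
w=cv2.resize(cv2.imread('pics/w3.png'),(512,384),interpolation=cv2.INTER_AREA)
def pr(n,g,pts,s):
    for lab,u,v in pts:
        p=g[int(v/s)-1:int(v/s)+2,int(u/s)-1:int(u/s)+2].reshape(-1,1,3); h=cv2.cvtColor(p,cv2.COLOR_BGR2HSV).mean((0,1)); print(n,lab,h.round(0),(p.mean((0,1))/p.mean((0,1))[2]).round(2))
pr('w3',w,[('floor',500,240),('lit',570,230),('darkwall',600,200),('wall2',480,340),('desk',150,200),('deskR',700,250),('shadow',400,100)],1.5625)
g=cv2.resize(cv2.imread('pics/a_scene.png'),(512,384),interpolation=cv2.INTER_AREA)
pr('sc',g,[('wall',315,285),('in',310,245),('lit',310,263),('desk',430,250),('desk2',540,480),('castsh',300,195),('p3 wall',495,395),('p5wall',578,365),('tab4',517,280)],1.5625)
```

```text
w3 floor [ 17. 136. 179.] [0.47 0.77 1.  ]
w3 lit [ 20. 126. 245.] [0.5  0.84 1.  ]
w3 darkwall [ 17. 134.  97.] [0.48 0.77 1.  ]
w3 wall2 [ 17. 136. 106.] [0.47 0.77 1.  ]
w3 desk [ 13. 169. 200.] [0.34 0.63 1.  ]
w3 deskR [ 13. 169. 212.] [0.34 0.63 1.  ]
w3 shadow [ 13. 167. 119.] [0.34 0.63 1.  ]
sc wall [ 16. 122.  95.] [0.52 0.77 1.  ]
sc in [ 16. 122.  99.] [0.52 0.77 1.  ]
sc lit [ 19. 112. 226.] [0.56 0.84 1.  ]
sc desk [ 12. 151. 181.] [0.41 0.64 1.  ]
sc desk2 [ 12. 152. 175.] [0.4  0.64 1.  ]
sc castsh [ 12. 152. 104.] [0.4  0.64 1.  ]
sc p3 wall [ 16. 122. 105.] [0.52 0.78 1.  ]
sc p5wall [ 16. 121.  92.] [0.53 0.77 1.  ]
sc tab4 [ 16. 122.  89.] [0.52 0.77 1.  ]
```

```bash
cat > patch.py <<'E'
s=open('fit.py').read()
a=s.index('def mask');b=s.index('def fit')
s=s[:a]+'''def mask(bgr):
    f=bgr.astype(float)+1e-3; g=f[:,:,1]/f[:,:,2]; b=f[:,:,0]/f[:,:,2]
    return ((g>.7)&(g<.92)&(b<.66)&(f[:,:,2]>45)).astype(np.uint8)
'''+s[b:]
open('fit.py','w').write(s)
E
python3 patch.py
python3 - <<'E'
from fit import *
im=[cv2.resize(cv2.imread(f'pics/a_{n}.png'),(512,384),interpolation=cv2.INTER_AREA) for n in('scene','side')]
now=[manip.camera(n)[:,:,::-1] for n in('scene','side')]
for i,x,y,a in [(1,.434,-.234,-159.5),(2,.596,-.367,166),(3,.627,.24,-131),(4,.444,.247,-165),(5,.53,.414,144)]:
    for n,g,h in zip(('scene','side'),im,now): print(i,n,np.round(fit(cam(n),g,i,x,y,np.radians(a)),4), np.round(fit(cam(n),h,i,x,y,np.radians(a)),4) if i>2 else '')
E
```

```text
1 scene [   0.4356   -0.2368 -159.8818    0.9068] 
1 side [   0.4345   -0.2395 -169.2784    0.8371] 
2 scene [  0.5973  -0.3687 158.9658   0.9253] 
2 side [  0.5918  -0.3681 159.8648   0.726 ] 
3 scene [   0.6306    0.2407 -127.5451    0.9003] [   0.6306    0.2408 -129.9462    0.8964]
3 side [   0.6296    0.2385 -143.691     0.9376] [   0.6297    0.2387 -143.7412    0.9317]
4 scene [   0.4454    0.2487 -171.8298    0.8482] [   0.4436    0.2487 -170.9272    0.8483]
4 side [   0.442     0.2462 -179.6926    0.8753] [   0.4418    0.2463 -180.5588    0.8581]
5 scene [  0.5343   0.4124 133.6604   0.8441] [  0.4934   0.4303 139.9124   0.8446]
5 side [  0.5312   0.4121 120.2066   0.8165] [  0.4899   0.4304 129.8372   0.8158]
```

```bash
python3 -m inch '[[[0.08,0.01,-0.03],[0,0,-0.06]],[[0.16,0.01,-0.06],[0,0,-0.13]],[[0.25,0.02,-0.1],[0,0,-0.19]],[[0.33,0.02,-0.15],[0,0,-0.26]],[[0.41,0.03,-0.2],[0,0,-0.32]],[[0.49,0.04,-0.25],[0,0,-0.39]],[[0.57,0.04,-0.28],[0,0,-0.45]],[[0.66,0.05,-0.28],[0,0,-0.52]],[[0.74,0.05,-0.28],[0,0,-0.58]],[[0.82,0.06,-0.28],[0,0,-0.65]]]' 0.6 |egrep 'pos'
python3 -m inch '[[[0.07,0.05,-0.03],[0,0,-0.06]],[[0.14,0.09,-0.06],[0,0,-0.13]],[[0.21,0.14,-0.1],[0,0,-0.19]],[[0.28,0.18,-0.15],[0,0,-0.26]],[[0.35,0.23,-0.2],[0,0,-0.32]],[[0.41,0.28,-0.25],[0,0,-0.39]],[[0.48,0.32,-0.28],[0,0,-0.45]],[[0.55,0.37,-0.28],[0,0,-0.52]],[[0.62,0.41,-0.28],[0,0,-0.58]],[[0.69,0.46,-0.28],[0,0,-0.65]]]' |egrep 'pos'
python3 -m inch '[[[0.04,0.07,-0.03],[0,0,-0.06]],[[0.08,0.15,-0.06],[0,0,-0.13]],[[0.11,0.22,-0.1],[0,0,-0.19]],[[0.15,0.29,-0.15],[0,0,-0.26]],[[0.19,0.37,-0.2],[0,0,-0.32]],[[0.23,0.44,-0.25],[0,0,-0.39]],[[0.27,0.51,-0.28],[0,0,-0.45]],[[0.3,0.58,-0.28],[0,0,-0.52]],[[0.34,0.66,-0.28],[0,0,-0.55]],[[0.38,0.73,-0.28],[0,0,-0.55]]]' |egrep 'pos|rot'
cat > find.py <<'E'
import sys
from fit import *
i=int(sys.argv[1]);x,y,a=map(float,sys.argv[2:5]); RT={1:.0745,2:.0625,3:.0505,4:.0385,5:.0265}[i]
for n in('scene','side','wrist'):
    c=cam(n);g=manip.camera(n)[:,:,::-1].copy(); r=fit(c,g,i,x,y,np.radians(a)); t=np.radians(r[2]); print(n,np.round(r,4),'grasp',np.round([r[0]+RT*np.cos(t),r[1]+RT*np.sin(t)],4))
cv2.imwrite(f'pics/f{i}.png',g)
E
python3 find.py 3 .63 .24 -136
```

```text
position: [0.5024, 0.1051, 0.2133]
position: [0.5478, 0.1534, 0.2356]
position: [0.5928, 0.2018, 0.2581]
ee_rot: [0.387, 0.922, -0.0, -0.0]
scene [   0.6307    0.2405 -129.6222    0.8821] grasp [0.5985 0.2016]
side [   0.6297    0.2387 -141.0055    0.9298] grasp [0.5904 0.207 ]
wrist [   0.6292    0.2405 -135.8796    0.7412] grasp [0.5929 0.2053]
```

```bash
python3 plan.py .593 .2053 .094 134.1
python3 - <<'E'
from fit import *
c=cam('wrist');g=cv2.imread('pics/f3.png');m=mask(g)*255;s=sil(c,3,.6292,.2405,np.radians(-135.9))
v=np.hstack([cv2.addWeighted(g,.6,cv2.merge([m*0,(s*255).astype(np.uint8),m]),.4,0),g]);cv2.imwrite('pics/ov3.png',cv2.resize(v[60:330],(800,211)))
E
```

```text
now [0.5925 0.202  0.2581] yaw 134.5 tilt 0.04
[[0.01, 0.01, 0.68, 0.0], [0.01, 0.01, 0.68, 0.0], [0.01, 0.01, 0.68, 0.0]]
```

View pics/ov3.png

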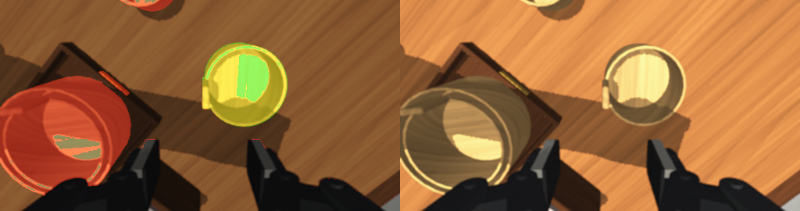

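```bash
sed -i 's/(g<.92)&(b<.66)/(g<1.0)\&(b<.75)/' fit.py
python3 -m inch '[[[0.02,0.01,0.05],[0,0,0]],[[0.03,0.03,0.15],[0,0,0]],[[0.03,0.03,0.25],[0,0,0]],[[0.03,0.03,0.35],[0,0,0]],[[0.03,0.03,0.45],[0,0,0]],[[0.03,0.03,0.55],[0,0,0]],[[0.03,0.03,0.62],[0,0,0]],[[0.03,0.03,0.67],[0,0,0]],[[0.03,0.03,0.68],[0,0,0]],[[0.03,0.03,0.68],[0,0,0]]]' |egrep 'pos'
python3 find.py 3 .629 .2405 -136 | tail -1
for i in 1 2; do python3 -m inch '[[[0,0,0.1],[0,0,0]],[[0,0,0.2],[0,0,0]],[[0,0,0.3],[0,0,0]],[[0,0,0.4],[0,0,0]],[[0,0,0.5],[0,0,0]],[[0,0,0.6],[0,0,0]],[[0,0,0.67],[0,0,0]],[[0,0,0.68],[0,0,0]],[[0,0,0.68],[0,0,0]],[[0,0,0.68],[0,0,0]]]' |egrep 'pos|for'; done
python3 -m inch '[[[0,0,0],[0,0,0]],[[0,0,0],[0,0,0]],[[0,0,0],[0,0,0]],[[0,0,0],[0,0,0]],[[0,0,0],[0,0,0]],[[0,0,0],[0,0,0]],[[0,0,0],[0,0,0]],[[0,0,0],[0,0,0]],[[0,0,0],[0,0,0]],[[0,0,0],[0,0,0]]]' 0 80
python3 find.py 3 .629 .2405 -136 | tail -1
```

```text
position: [0.5926, 0.205, 0.2042]
wrist [   0.6291    0.2403 -136.6753    0.9649] grasp [0.5923 0.2056]
position: [0.5927, 0.2051, 0.1501]
ft_force: [0.6, -0.0, -0.4]
grasp_force: 0.0
position: [0.5928, 0.2051, 0.0957]
ft_force: [0.3, 0.0, 0.9]
grasp_force: 0.0
clock: 60.1
position: [0.5928, 0.2051, 0.0956]
ee_rot: [0.387, 0.922, 0.0, 0.0]
ft_force: [0.6, 0.0, 4.9]
grip_width: 0.084
grasp_force: 78.8
wrist [   0.6296    0.2389 -137.7849    0.8053] grasp [0.5922 0.205 ]
```

```bash
for i in 1 2; do python3 -m inch '[[[0,0,-0.05],[0,0,0]],[[0,0,-0.15],[0,0,0]],[[0,0,-0.25],[0,0,0]],[[0,0,-0.35],[0,0,0]],[[0,0,-0.45],[0,0,0]],[[0,0,-0.55],[0,0,0]],[[0,0,-0.65],[0,0,0]],[[0,0,-0.75],[0,0,0]],[[0,0,-0.88],[0,0,0]],[[0,0,-1],[0,0,0]]]' | egrep 'pos|for'; done
python3 plan.py .509 -.0324 .262 184
```

```text
position: [0.5926, 0.205, 0.1762]
ft_force: [0.4, 0.0, -1.3]
grasp_force: 77.8
position: [0.5926, 0.205, 0.2562]
ft_force: [0.6, -0.1, -1.8]
grasp_force: 77.8
now [0.5926 0.205  0.2562] yaw 134.5 tilt 0.01
[[-0.35, -0.71, -0.02, -0.28], [-0.19, -0.76, -0.02, -0.28], [-0.02, -0.79, -0.02, -0.28], [0.15, -0.77, -0.02, -0.28]]
```

```bash
python3 -m inch '[[[-0.02,-0.04,-0.03],[0,0,-0.01]],[[-0.05,-0.1,-0.06],[0,0,-0.03]],[[-0.08,-0.17,-0.08],[0,0,-0.06]],[[-0.12,-0.25,-0.08],[0,0,-0.09]],[[-0.16,-0.33,-0.08],[0,0,-0.12]],[[-0.2,-0.41,-0.08],[0,0,-0.15]],[[-0.24,-0.49,-0.08],[0,0,-0.18]],[[-0.28,-0.57,-0.08],[0,0,-0.22]],[[-0.32,-0.64,-0.08],[0,0,-0.25]],[[-0.35,-0.71,-0.08],[0,0,-0.28]]]' | egrep 'pos'
python3 -m inch '[[[-0.02,-0.08,0],[0,0,-0.03]],[[-0.04,-0.15,0],[0,0,-0.06]],[[-0.06,-0.23,0],[0,0,-0.08]],[[-0.08,-0.3,0],[0,0,-0.11]],[[-0.1,-0.38,0],[0,0,-0.14]],[[-0.11,-0.46,0],[0,0,-0.17]],[[-0.13,-0.53,0],[0,0,-0.2]],[[-0.15,-0.61,0],[0,0,-0.22]],[[-0.17,-0.68,0],[0,0,-0.25]],[[-0.19,-0.76,0],[0,0,-0.28]]]' | egrep 'pos'
python3 -m inch '[[[0,-0.08,0],[0,0,-0.03]],[[0,-0.16,0],[0,0,-0.06]],[[-0.01,-0.24,0],[0,0,-0.08]],[[-0.01,-0.32,0],[0,0,-0.11]],[[-0.01,-0.4,0],[0,0,-0.14]],[[-0.01,-0.47,0],[0,0,-0.17]],[[-0.01,-0.55,0],[0,0,-0.2]],[[-0.02,-0.63,0],[0,0,-0.22]],[[-0.02,-0.71,0],[0,0,-0.25]],[[-0.02,-0.79,0],[0,0,-0.28]]]' | egrep 'pos'
python3 -m inch '[[[0.02,-0.1,0],[0,0,-0.04]],[[0.04,-0.2,0],[0,0,-0.08]],[[0.06,-0.3,0],[0,0,-0.12]],[[0.08,-0.4,0],[0,0,-0.16]],[[0.1,-0.5,0],[0,0,-0.2]],[[0.12,-0.6,0],[0,0,-0.24]],[[0.13,-0.68,0],[0,0,-0.28]],[[0.14,-0.74,0],[0,0,-0.28]],[[0.15,-0.77,0],[0,0,-0.28]],[[0.15,-0.77,0],[0,0,-0.28]]]' | egrep 'pos|gra'
python3 plan.py .509 -.0324 .12 184
```

```text
position: [0.5713, 0.1441, 0.2613]
position: [0.5511, 0.0852, 0.2616]
position: [0.5308, 0.0255, 0.2617]
position: [0.5107, -0.0336, 0.2617]
grasp_force: 77.8
now [ 0.5107 -0.0336  0.2617] yaw -175.2 tilt 0.01
[[0.0, 0.0, 0.22, -1.0], [0.0, 0.0, 0.22, -1.0], [-0.0, 0.0, 0.22, -1.0], [-0.0, 0.0, 0.22, -1.0], [-0.0, -0.0, 0.22, -1.0], [-0.0, -0.0, 0.22, -1.0], [0.0, -0.0, 0.22, -1.0], [0.0, -0.0, 0.22, -1.0]]
```

```bash
python3 -m inch '[[[0,0,0.1],[0,0,0]],[[0,0,0.2],[0,0,0]],[[0,0,0.3],[0,0,0]],[[0,0,0.4],[0,0,0]],[[0,0,0.5],[0,0,0]],[[0,0,0.6],[0,0,0]],[[0,0,0.7],[0,0,0]],[[0,0,0.8],[0,0,0]],[[0,0,0.9],[0,0,0]],[[0,0,1],[0,0,0]]]' | egrep 'pos|for'
python3 -m inch '[[[0,0,0.1],[0,0,0]],[[0,0,0.2],[0,0,0]],[[0,0,0.3],[0,0,0]],[[0,0,0.4],[0,0,0]],[[0,0,0.5],[0,0,0]],[[0,0,0.6],[0,0,0]],[[0,0,0.68],[0,0,0]],[[0,0,0.74],[0,0,0]],[[0,0,0.77],[0,0,0]],[[0,0,0.8],[0,0,0]]]' | egrep 'pos|for'
python3 -m inch '[[[0,0,0.01],[0,0,0]],[[0,0,0.02],[0,0,0]],[[0,0,0.03],[0,0,0]],[[0,0,0.04],[0,0,0]],[[0,0,0.05],[0,0,0]],[[0,0,0.06],[0,0,0]],[[0,0,0.06],[0,0,0]],[[0,0,0.06],[0,0,0]],[[0,0,0.06],[0,0,0]],[[0,0,0.06],[0,0,0]]]' | egrep 'pos|for'
```

```text
position: [0.5108, -0.0334, 0.1811]
ft_force: [0.8, 0.6, -2.2]
grasp_force: 77.9
position: [0.5109, -0.0334, 0.1176]
ft_force: [-0.1, 0.1, -1.3]
grasp_force: 77.9
position: [0.511, -0.0335, 0.1136]
ft_force: [-3.0, -1.5, 5.5]
grasp_force: 79.1
```

```bash
python3 -m inch '[[[0,0,0],[0,0,0]],[[0,0,0],[0,0,0]],[[0,0,0],[0,0,0]],[[0,0,0],[0,0,0]],[[0,0,-0.1],[0,0,0]],[[0,0,-0.2],[0,0,0]],[[0,0,-0.4],[0,0,0]],[[0,0,-0.6],[0,0,0]],[[0,0,-0.8],[0,0,0]],[[0,0,-1],[0,0,0]]]' 0.4 |egrep 'pos|for|wid'
sed -i 's|y0=np.degrees(np.arctan2(q\[1,0\],q\[0,0\]))|y0=np.degrees(np.arctan2(q[1,0],q[0,0])); y0+=360*(y0<-90)|' plan.py
python3 plan.py .405 .243 .25 98
```

```text
position: [0.5109, -0.0333, 0.1945]
ft_force: [0.6, -0.3, -0.2]
grip_width: 0.395
grasp_force: 0.0
now [ 0.5109 -0.0333  0.1945] yaw 184.9 tilt 0.06
[[0.26, 0.89, -0.17, 0.48], [0.57, 0.73, -0.17, 0.48], [0.8, 0.47, -0.17, 0.48], [0.91, 0.14, -0.17, 0.48]]
```

```bash
python3 -m inch '[[[0.03,0.09,-0.05],[0,0,0.05]],[[0.05,0.18,-0.1],[0,0,0.1]],[[0.08,0.27,-0.17],[0,0,0.14]],[[0.1,0.36,-0.17],[0,0,0.19]],[[0.13,0.45,-0.17],[0,0,0.24]],[[0.16,0.53,-0.17],[0,0,0.29]],[[0.18,0.62,-0.17],[0,0,0.34]],[[0.21,0.71,-0.17],[0,0,0.38]],[[0.23,0.8,-0.17],[0,0,0.43]],[[0.26,0.89,-0.17],[0,0,0.48]]]' 0.6 |egrep pos
python3 -m inch '[[[0.06,0.07,-0.02],[0,0,0.05]],[[0.11,0.15,-0.04],[0,0,0.1]],[[0.17,0.22,-0.06],[0,0,0.14]],[[0.23,0.29,-0.08],[0,0,0.19]],[[0.29,0.37,-0.1],[0,0,0.24]],[[0.34,0.44,-0.12],[0,0,0.29]],[[0.4,0.51,-0.14],[0,0,0.34]],[[0.46,0.58,-0.16],[0,0,0.38]],[[0.51,0.66,-0.17],[0,0,0.43]],[[0.57,0.73,-0.17],[0,0,0.48]]]' |egrep pos
python3 -m inch '[[[0.08,0.05,-0.02],[0,0,0.05]],[[0.16,0.09,-0.04],[0,0,0.1]],[[0.24,0.14,-0.06],[0,0,0.14]],[[0.32,0.19,-0.08],[0,0,0.19]],[[0.4,0.24,-0.1],[0,0,0.24]],[[0.48,0.28,-0.12],[0,0,0.29]],[[0.56,0.33,-0.14],[0,0,0.34]],[[0.64,0.38,-0.16],[0,0,0.38]],[[0.72,0.42,-0.17],[0,0,0.43]],[[0.8,0.47,-0.17],[0,0,0.48]]]' |egrep pos
python3 -m inch '[[[0.09,0.01,-0.02],[0,0,0.05]],[[0.18,0.03,-0.04],[0,0,0.1]],[[0.27,0.04,-0.06],[0,0,0.14]],[[0.36,0.06,-0.08],[0,0,0.19]],[[0.46,0.07,-0.1],[0,0,0.24]],[[0.55,0.08,-0.12],[0,0,0.29]],[[0.64,0.1,-0.14],[0,0,0.34]],[[0.73,0.11,-0.16],[0,0,0.38]],[[0.82,0.13,-0.17],[0,0,0.43]],[[0.91,0.14,-0.17],[0,0,0.48]]]' |egrep 'pos|rot'
python3 find.py 4 .443 .2475 -174; sed 's/^/ /' /dev/null
```

```text
position: [0.4841, 0.0362, 0.2074]
position: [0.4572, 0.1054, 0.2211]
position: [0.4302, 0.1745, 0.2346]
position: [0.4034, 0.2431, 0.2482]
ee_rot: [0.653, 0.757, 0.0, 0.0]
scene [   0.4459    0.2489 -171.4203    0.8756] grasp [0.4078 0.2431]
side [   0.4419    0.2464 -178.0488    0.8651] grasp [0.4034 0.2451]
wrist [   0.4424    0.2484 -173.4789    0.946 ] grasp [0.4041 0.244 ]
```

```bash
python3 plan.py .4041 .244 .090 96.5
```

```text
now [0.4033 0.243  0.2479] yaw 98.6 tilt 0.05
[[0.01, 0.01, 0.99, 0.02], [0.01, 0.01, 0.99, 0.02]]
```

```bash
python3 -m inch '[[[0.01,0.01,0.1],[0,0,0.02]],[[0.01,0.01,0.2],[0,0,0.04]],[[0.01,0.01,0.3],[0,0,0.04]],[[0.01,0.01,0.4],[0,0,0.04]],[[0.01,0.01,0.5],[0,0,0.04]],[[0.01,0.01,0.6],[0,0,0.04]],[[0.01,0.01,0.7],[0,0,0.04]],[[0.01,0.01,0.8],[0,0,0.04]],[[0.01,0.01,0.9],[0,0,0.04]],[[0.01,0.01,0.98],[0,0,0.04]]]' |egrep pos
python3 -m inch '[[[0,0,0.1],[0,0,0]],[[0,0,0.2],[0,0,0]],[[0,0,0.3],[0,0,0]],[[0,0,0.4],[0,0,0]],[[0,0,0.5],[0,0,0]],[[0,0,0.6],[0,0,0]],[[0,0,0.7],[0,0,0]],[[0,0,0.8],[0,0,0]],[[0,0,0.9],[0,0,0]],[[0,0,0.98],[0,0,0]]]' |egrep pos
python3 find.py 4 .443 .2475 -174 | tail -1
python3 -m inch '[[[0,0,0],[0,0,0]],[[0,0,0],[0,0,0]],[[0,0,0],[0,0,0]],[[0,0,0],[0,0,0]],[[0,0,0],[0,0,0]],[[0,0,0],[0,0,0]],[[0,0,0],[0,0,0]],[[0,0,0],[0,0,0]],[[0,0,0],[0,0,0]],[[0,0,0],[0,0,0]]]' 0 80
for i in 1 2; do python3 -m inch '[[[0,0,-0.05],[0,0,0]],[[0,0,-0.15],[0,0,0]],[[0,0,-0.25],[0,0,0]],[[0,0,-0.35],[0,0,0]],[[0,0,-0.45],[0,0,0]],[[0,0,-0.55],[0,0,0]],[[0,0,-0.65],[0,0,0]],[[0,0,-0.75],[0,0,0]],[[0,0,-0.88],[0,0,0]],[[0,0,-1],[0,0,0]]]' | egrep 'pos|for'; done
python3 plan.py .467 .0165 .257 92
```

```text
position: [0.404, 0.2435, 0.1681]
position: [0.404, 0.2435, 0.0897]
wrist [   0.4424    0.2478 -173.9403    0.8306] grasp [0.4041 0.2438]
clock: 77.55
position: [0.4044, 0.2438, 0.0909]
ee_rot: [0.665, 0.747, 0.0, 0.0]
ft_force: [-0.2, -0.4, 5.4]
grip_width: 0.083
grasp_force: 79.2
position: [0.4041, 0.2436, 0.1714]
ft_force: [0.1, -0.3, -1.1]
grasp_force: 78.1
position: [0.4041, 0.2436, 0.2514]
ft_force: [0.3, 0.6, -1.1]
grasp_force: 78.1
now [0.4041 0.2436 0.2514] yaw 96.7 tilt 0.01
[[-0.97, 0.15, -0.02, 0.03], [-0.97, 0.18, -0.02, 0.03], [-0.96, 0.2, -0.02, 0.03]]
```

```bash
python3 -m inch '[[[-0.06,0.01,-0.03],[0,0,0]],[[-0.14,0.02,-0.06],[0,0,0]],[[-0.24,0.03,-0.08],[0,0,0.01]],[[-0.34,0.05,-0.08],[0,0,0.01]],[[-0.45,0.07,-0.08],[0,0,0.01]],[[-0.56,0.09,-0.08],[0,0,0.02]],[[-0.67,0.1,-0.08],[0,0,0.02]],[[-0.78,0.12,-0.08],[0,0,0.02]],[[-0.88,0.14,-0.08],[0,0,0.03]],[[-0.97,0.15,-0.08],[0,0,0.03]]]' |egrep pos
python3 -m inch '[[[-0.1,0.02,0],[0,0,0]],[[-0.2,0.04,0],[0,0,0.01]],[[-0.3,0.06,0],[0,0,0.01]],[[-0.4,0.07,0],[0,0,0.01]],[[-0.49,0.09,0],[0,0,0.02]],[[-0.58,0.11,0],[0,0,0.02]],[[-0.68,0.13,0],[0,0,0.02]],[[-0.78,0.15,0],[0,0,0.03]],[[-0.87,0.17,0],[0,0,0.03]],[[-0.97,0.18,0],[0,0,0.03]]]' |egrep pos
python3 -m inch '[[[-0.12,0.03,0],[0,0,0]],[[-0.24,0.05,0],[0,0,0.01]],[[-0.36,0.08,0],[0,0,0.01]],[[-0.48,0.1,0],[0,0,0.02]],[[-0.6,0.13,0],[0,0,0.03]],[[-0.72,0.15,0],[0,0,0.03]],[[-0.82,0.17,0],[0,0,0.03]],[[-0.9,0.19,0],[0,0,0.03]],[[-0.96,0.2,0],[0,0,0.03]],[[-0.96,0.2,0],[0,0,0.03]]]' |egrep 'pos|gra'
python3 plan.py .4675 .0162 .12 92
```

```text
position: [0.4253, 0.1671, 0.2569]
position: [0.4468, 0.0914, 0.2569]
position: [0.468, 0.0158, 0.2568]
grasp_force: 78.2
now [0.468  0.0158 0.2568] yaw 92.6 tilt 0.0
[[0.0, -0.0, 0.86, 0.01], [0.0, -0.0, 0.86, 0.01]]
```

```bash
python3 -m inch '[[[0,0,0.1],[0,0,0]],[[0,0,0.2],[0,0,0]],[[0,0,0.3],[0,0,0]],[[0,0,0.4],[0,0,0]],[[0,0,0.5],[0,0,0]],[[0,0,0.6],[0,0,0]],[[0,0,0.7],[0,0,0]],[[0,0,0.8],[0,0,0]],[[0,0,0.9],[0,0,0]],[[0,0,0.98],[0,0,0]]]' | egrep 'pos|for'
python3 -m inch '[[[0,0,0.1],[0,0,0]],[[0,0,0.2],[0,0,0]],[[0,0,0.3],[0,0,0]],[[0,0,0.4],[0,0,0]],[[0,0,0.5],[0,0,0]],[[0,0,0.58],[0,0,0]],[[0,0,0.65],[0,0,0]],[[0,0,0.7],[0,0,0]],[[0,0,0.74],[0,0,0]],[[0,0,0.77],[0,0,0]]]' | egrep 'pos|for'
python3 -m inch '[[[0,0,0.01],[0,0,0]],[[0,0,0.02],[0,0,0]],[[0,0,0.03],[0,0,0]],[[0,0,0.04],[0,0,0]],[[0,0,0.05],[0,0,0]],[[0,0,0.06],[0,0,0]],[[0,0,0.06],[0,0,0]],[[0,0,0.06],[0,0,0]],[[0,0,0.06],[0,0,0]],[[0,0,0.06],[0,0,0]]]' | egrep 'pos|for'
```

```text
position: [0.4678, 0.0164, 0.1777]
ft_force: [0.2, -0.0, -0.9]
grasp_force: 78.2
position: [0.4679, 0.0165, 0.1167]
ft_force: [0.2, 0.1, -0.9]
grasp_force: 78.2
position: [0.4679, 0.0167, 0.1129]
ft_force: [-5.2, 1.0, 9.2]
grasp_force: 79.9
```

```bash
python3 -m inch '[[[0,0,0],[0,0,0]],[[0,0,0],[0,0,0]],[[0,0,0],[0,0,0]],[[0,0,0],[0,0,0]],[[0,0,-0.1],[0,0,0]],[[0,0,-0.2],[0,0,0]],[[0,0,-0.4],[0,0,0]],[[0,0,-0.6],[0,0,0]],[[0,0,-0.8],[0,0,0]],[[0,0,-1],[0,0,0]]]' 0.35 |egrep 'pos|for|wid'
python3 find.py 5 .492 .430 135 | head -2
python3 plan.py .473 .449 .25 45
```

```text
position: [0.468, 0.0165, 0.1936]
ft_force: [0.6, 0.3, -0.3]
grip_width: 0.346
grasp_force: 0.0
scene [  0.4932   0.43   139.7736   0.8425] grasp [0.4729 0.4471]
side [  0.4897   0.4303 116.1445   0.9037] grasp [0.4781 0.4541]
now [0.4686 0.0165 0.1933] yaw 92.6 tilt 0.15
[[0.9, 0.05, -0.12, 0.18], [0.9, -0.07, -0.12, 0.18], [0.88, -0.2, -0.12, 0.18], [0.84, -0.32, -0.12, 0.18], [0.79, -0.43, -0.12, 0.18], [0.72, -0.54, -0.12, 0.18]]
```

```bash
python3 -m inch '[[[0.09,0,-0.04],[0,0,0.02]],[[0.18,0.01,-0.08],[0,0,0.04]],[[0.27,0.01,-0.12],[0,0,0.05]],[[0.36,0.02,-0.12],[0,0,0.07]],[[0.45,0.02,-0.12],[0,0,0.09]],[[0.54,0.03,-0.12],[0,0,0.11]],[[0.63,0.04,-0.12],[0,0,0.13]],[[0.72,0.04,-0.12],[0,0,0.14]],[[0.81,0.05,-0.12],[0,0,0.16]],[[0.9,0.05,-0.12],[0,0,0.18]]]' 0.5 |egrep pos
python3 -m inch '[[[0.09,-0.01,-0.01],[0,0,0.02]],[[0.18,-0.01,-0.02],[0,0,0.04]],[[0.27,-0.02,-0.04],[0,0,0.05]],[[0.36,-0.03,-0.05],[0,0,0.07]],[[0.45,-0.03,-0.06],[0,0,0.09]],[[0.54,-0.04,-0.07],[0,0,0.11]],[[0.63,-0.05,-0.08],[0,0,0.13]],[[0.72,-0.06,-0.1],[0,0,0.14]],[[0.81,-0.06,-0.11],[0,0,0.16]],[[0.9,-0.07,-0.12],[0,0,0.18]]]' |egrep pos
python3 -m inch '[[[0.09,-0.02,-0.01],[0,0,0.02]],[[0.18,-0.04,-0.02],[0,0,0.04]],[[0.26,-0.06,-0.04],[0,0,0.05]],[[0.35,-0.08,-0.05],[0,0,0.07]],[[0.44,-0.1,-0.06],[0,0,0.09]],[[0.53,-0.12,-0.07],[0,0,0.11]],[[0.62,-0.14,-0.08],[0,0,0.13]],[[0.7,-0.16,-0.1],[0,0,0.14]],[[0.79,-0.18,-0.11],[0,0,0.16]],[[0.88,-0.2,-0.12],[0,0,0.18]]]' |egrep pos
python3 -m inch '[[[0.08,-0.03,-0.01],[0,0,0.02]],[[0.17,-0.06,-0.02],[0,0,0.04]],[[0.25,-0.1,-0.04],[0,0,0.05]],[[0.34,-0.13,-0.05],[0,0,0.07]],[[0.42,-0.16,-0.06],[0,0,0.09]],[[0.5,-0.19,-0.07],[0,0,0.11]],[[0.59,-0.22,-0.08],[0,0,0.13]],[[0.67,-0.26,-0.1],[0,0,0.14]],[[0.76,-0.29,-0.11],[0,0,0.16]],[[0.84,-0.32,-0.12],[0,0,0.18]]]' |egrep pos
python3 -m inch '[[[0.08,-0.04,-0.01],[0,0,0.02]],[[0.16,-0.09,-0.02],[0,0,0.04]],[[0.24,-0.13,-0.04],[0,0,0.05]],[[0.32,-0.17,-0.05],[0,0,0.07]],[[0.4,-0.22,-0.06],[0,0,0.09]],[[0.47,-0.26,-0.07],[0,0,0.11]],[[0.55,-0.3,-0.08],[0,0,0.13]],[[0.63,-0.34,-0.1],[0,0,0.14]],[[0.71,-0.39,-0.11],[0,0,0.16]],[[0.79,-0.43,-0.12],[0,0,0.18]]]' |egrep pos
python3 -m inch '[[[0.07,-0.05,-0.01],[0,0,0.02]],[[0.14,-0.11,-0.02],[0,0,0.04]],[[0.22,-0.16,-0.04],[0,0,0.05]],[[0.29,-0.22,-0.05],[0,0,0.07]],[[0.36,-0.27,-0.06],[0,0,0.09]],[[0.43,-0.32,-0.07],[0,0,0.11]],[[0.5,-0.38,-0.08],[0,0,0.13]],[[0.58,-0.43,-0.1],[0,0,0.14]],[[0.65,-0.49,-0.11],[0,0,0.16]],[[0.72,-0.54,-0.12],[0,0,0.18]]]' |egrep 'pos|rot'
python3 find.py 5 .492 .430 135
```

```text
position: [0.4683, 0.0893, 0.2015]
position: [0.4698, 0.1614, 0.2114]
position: [0.4708, 0.2335, 0.2211]
position: [0.4717, 0.3055, 0.2307]
position: [0.4732, 0.3775, 0.2402]
position: [0.4744, 0.4495, 0.2498]
ee_rot: [0.927, 0.374, -0.0, -0.0]
scene [  0.4928   0.4302 140.0437   0.8363] grasp [0.4725 0.4472]
side [  0.4897   0.4303 138.3079   0.8809] grasp [0.4699 0.448 ]
wrist [  0.4896   0.4298 134.1663   0.934 ] grasp [0.4712 0.4489]
```

```bash
python3 plan.py .4709 .4487 .087 45
```

```text
now [0.4743 0.4493 0.2496] yaw 44.1 tilt 0.02
[[-0.01, -0.01, 0.68, -0.01], [-0.01, -0.01, 0.68, -0.01], [-0.01, -0.01, 0.68, -0.01]]
```

```bash
python3 -m inch '[[[-0.02,-0.01,0.1],[0,0,-0.01]],[[-0.04,-0.02,0.2],[0,0,-0.02]],[[-0.04,-0.02,0.3],[0,0,-0.02]],[[-0.04,-0.02,0.4],[0,0,-0.02]],[[-0.04,-0.02,0.5],[0,0,-0.02]],[[-0.04,-0.02,0.6],[0,0,-0.02]],[[-0.04,-0.02,0.7],[0,0,-0.02]],[[-0.04,-0.02,0.8],[0,0,-0.02]],[[-0.04,-0.02,0.9],[0,0,-0.02]],[[-0.04,-0.02,1],[0,0,-0.02]]]' |egrep pos
python3 find.py 5 .4896 .4298 135 | tail -1
python3 -m inch '[[[0,0,0.1],[0,0,0]],[[0,0,0.2],[0,0,0]],[[0,0,0.3],[0,0,0]],[[0,0,0.4],[0,0,0]],[[0,0,0.5],[0,0,0]],[[0,0,0.6],[0,0,0]],[[0,0,0.7],[0,0,0]],[[0,0,0.8],[0,0,0]],[[0,0,0.9],[0,0,0]],[[0,0,1],[0,0,0]]]' |egrep 'pos|for'
python3 -m inch '[[[0,0,0.01],[0,0,0]],[[0,0,0.02],[0,0,0]],[[0,0,0.02],[0,0,0]],[[0,0,0.02],[0,0,0]],[[0,0,0.02],[0,0,0]],[[0,0,0.02],[0,0,0]],[[0,0,0.02],[0,0,0]],[[0,0,0.02],[0,0,0]],[[0,0,0.02],[0,0,0]],[[0,0,0.02],[0,0,0]]]' 0 80
python3 find.py 5 .4896 .4298 135 | tail -1
```

```text
position: [0.4712, 0.4477, 0.169]
wrist [  0.4898   0.4302 134.1148   0.9371] grasp [0.4714 0.4493]
position: [0.4712, 0.4477, 0.089]
ft_force: [0.3, 0.2, 0.2]
grasp_force: 0.0
clock: 96.0
position: [0.4712, 0.4477, 0.0881]
ee_rot: [0.924, 0.382, -0.0, 0.0]
ft_force: [-0.0, 0.5, -1.1]
grip_width: 0.082
grasp_force: 79.0
wrist [  0.49     0.4287 132.3339   0.74  ] grasp [0.4722 0.4483]
```

```bash
for i in 1 2; do python3 -m inch '[[[0,0,-0.05],[0,0,0]],[[0,0,-0.15],[0,0,0]],[[0,0,-0.25],[0,0,0]],[[0,0,-0.35],[0,0,0]],[[0,0,-0.45],[0,0,0]],[[0,0,-0.55],[0,0,0]],[[0,0,-0.65],[0,0,0]],[[0,0,-0.75],[0,0,0]],[[0,0,-0.88],[0,0,0]],[[0,0,-1],[0,0,0]]]' | egrep 'pos|for'; done
python3 plan.py .506 .044 .252 0
```

```text
position: [0.4711, 0.4477, 0.169]
ft_force: [0.1, -0.0, -1.3]
grasp_force: 79.0
position: [0.4712, 0.4478, 0.249]
ft_force: [-0.6, -0.1, -1.2]
grasp_force: 79.0
now [0.4712 0.4478 0.249 ] yaw 44.9 tilt 0.01
[[-0.54, 0.65, -0.01, 0.17], [-0.45, 0.71, -0.01, 0.17], [-0.36, 0.77, -0.01, 0.17], [-0.25, 0.81, -0.01, 0.17], [-0.15, 0.83, -0.01, 0.17], [-0.04, 0.84, -0.01, 0.17]]
```

```bash
python3 -m inch '[[[-0.03,0.04,-0.02],[0,0,0.01]],[[-0.08,0.1,-0.04],[0,0,0.03]],[[-0.13,0.16,-0.06],[0,0,0.04]],[[-0.19,0.23,-0.06],[0,0,0.06]],[[-0.25,0.3,-0.06],[0,0,0.08]],[[-0.31,0.37,-0.06],[0,0,0.1]],[[-0.37,0.44,-0.06],[0,0,0.12]],[[-0.43,0.51,-0.06],[0,0,0.14]],[[-0.49,0.58,-0.06],[0,0,0.16]],[[-0.54,0.65,-0.06],[0,0,0.17]]]' |egrep pos
python3 -m inch '[[[-0.04,0.07,0],[0,0,0.02]],[[-0.09,0.14,0],[0,0,0.03]],[[-0.13,0.21,0],[0,0,0.05]],[[-0.18,0.28,0],[0,0,0.07]],[[-0.22,0.35,0],[0,0,0.09]],[[-0.27,0.43,0],[0,0,0.1]],[[-0.31,0.5,0],[0,0,0.12]],[[-0.36,0.57,0],[0,0,0.14]],[[-0.4,0.64,0],[0,0,0.15]],[[-0.45,0.71,0],[0,0,0.17]]]' |egrep pos
python3 -m inch '[[[-0.04,0.08,0],[0,0,0.02]],[[-0.07,0.15,0],[0,0,0.03]],[[-0.11,0.23,0],[0,0,0.05]],[[-0.14,0.31,0],[0,0,0.07]],[[-0.18,0.38,0],[0,0,0.09]],[[-0.22,0.46,0],[0,0,0.1]],[[-0.25,0.54,0],[0,0,0.12]],[[-0.29,0.62,0],[0,0,0.14]],[[-0.32,0.69,0],[0,0,0.15]],[[-0.36,0.77,0],[0,0,0.17]]]' |egrep pos
python3 -m inch '[[[-0.03,0.08,0],[0,0,0.02]],[[-0.05,0.16,0],[0,0,0.03]],[[-0.08,0.24,0],[0,0,0.05]],[[-0.1,0.32,0],[0,0,0.07]],[[-0.13,0.4,0],[0,0,0.09]],[[-0.15,0.49,0],[0,0,0.1]],[[-0.18,0.57,0],[0,0,0.12]],[[-0.2,0.65,0],[0,0,0.14]],[[-0.23,0.73,0],[0,0,0.15]],[[-0.25,0.81,0],[0,0,0.17]]]' |egrep pos
python3 -m inch '[[[-0.02,0.08,0],[0,0,0.02]],[[-0.03,0.17,0],[0,0,0.03]],[[-0.05,0.25,0],[0,0,0.05]],[[-0.06,0.33,0],[0,0,0.07]],[[-0.08,0.42,0],[0,0,0.09]],[[-0.09,0.5,0],[0,0,0.1]],[[-0.1,0.58,0],[0,0,0.12]],[[-0.12,0.66,0],[0,0,0.14]],[[-0.14,0.75,0],[0,0,0.15]],[[-0.15,0.83,0],[0,0,0.17]]]' |egrep pos
python3 -m inch '[[[0,0.1,0],[0,0,0.02]],[[-0.01,0.2,0],[0,0,0.04]],[[-0.01,0.3,0],[0,0,0.06]],[[-0.02,0.4,0],[0,0,0.08]],[[-0.02,0.5,0],[0,0,0.1]],[[-0.03,0.6,0],[0,0,0.12]],[[-0.03,0.7,0],[0,0,0.14]],[[-0.04,0.78,0],[0,0,0.16]],[[-0.04,0.84,0],[0,0,0.17]],[[-0.04,0.84,0],[0,0,0.17]]]' |egrep 'pos|gra'
python3 plan.py .506 .044 .12 0
```

```text
position: [0.4773, 0.3798, 0.2529]
position: [0.4831, 0.3129, 0.2529]
position: [0.4885, 0.2452, 0.2529]
position: [0.4942, 0.1775, 0.2529]
position: [0.499, 0.11, 0.2529]
position: [0.5038, 0.0429, 0.2528]
grasp_force: 79.0
now [0.5038 0.0429 0.2528] yaw -1.0 tilt 0.01
[[0.01, -0.01, 0.83, -0.01], [0.01, -0.01, 0.83, -0.01]]
```

```bash
python3 -m inch '[[[0.01,-0.01,0.05],[0,0,-0.01]],[[0.02,-0.01,0.15],[0,0,-0.02]],[[0.02,-0.01,0.25],[0,0,-0.02]],[[0.02,-0.01,0.35],[0,0,-0.02]],[[0.02,-0.01,0.45],[0,0,-0.02]],[[0.02,-0.01,0.55],[0,0,-0.02]],[[0.02,-0.01,0.65],[0,0,-0.02]],[[0.02,-0.01,0.76],[0,0,-0.02]],[[0.02,-0.01,0.88],[0,0,-0.02]],[[0.02,-0.01,1],[0,0,-0.02]]]' | egrep 'pos|for'
python3 -m inch '[[[0,0,0.1],[0,0,0]],[[0,0,0.2],[0,0,0]],[[0,0,0.3],[0,0,0]],[[0,0,0.4],[0,0,0]],[[0,0,0.47],[0,0,0]],[[0,0,0.54],[0,0,0]],[[0,0,0.59],[0,0,0]],[[0,0,0.63],[0,0,0]],[[0,0,0.66],[0,0,0]],[[0,0,0.69],[0,0,0]]]' | egrep 'pos|for'
python3 -m inch '[[[0,0,0.01],[0,0,0]],[[0,0,0.02],[0,0,0]],[[0,0,0.03],[0,0,0]],[[0,0,0.04],[0,0,0]],[[0,0,0.05],[0,0,0]],[[0,0,0.06],[0,0,0]],[[0,0,0.06],[0,0,0]],[[0,0,0.06],[0,0,0]],[[0,0,0.06],[0,0,0]],[[0,0,0.06],[0,0,0]]]' | egrep 'pos|for'
```

```text
position: [0.5053, 0.0444, 0.1721]
ft_force: [-0.4, -0.6, -0.2]
grasp_force: 79.0
position: [0.5054, 0.0444, 0.1176]
ft_force: [-0.0, 0.8, -0.6]
grasp_force: 79.0
position: [0.5057, 0.0446, 0.1137]
ft_force: [-1.4, 0.8, 7.4]
grasp_force: 80.3
```

```bash
python3 -m inch '[[[0,0,0],[0,0,0]],[[0,0,0],[0,0,0]],[[0,0,0],[0,0,0]],[[0,0,0],[0,0,0]],[[0,0,-0.1],[0,0,0]],[[0,0,-0.2],[0,0,0]],[[0,0,-0.4],[0,0,0]],[[0,0,-0.6],[0,0,0]],[[0,0,-0.8],[0,0,0]],[[0,0,-1],[0,0,0]]]' 0.3 |egrep 'pos|for|wid'
python3 plan.py .697 .0253 .2 2.2
```

```text
position: [0.5054, 0.0445, 0.1944]
ft_force: [0.9, -1.3, -0.9]
grip_width: 0.304
grasp_force: 0.0
now [0.5054 0.0445 0.1944] yaw -0.1 tilt 0.05
[[0.8, 0.08, -0.02, -0.02], [0.8, 0.09, -0.02, -0.02], [0.8, 0.1, -0.02, -0.02]]
```

```bash
python3 -m inch '[[[0.05,0.01,-0.05],[0,0,0]],[[0.12,0.02,-0.1],[0,0,-0.01]],[[0.2,0.02,-0.1],[0,0,-0.02]],[[0.3,0.03,-0.1],[0,0,-0.03]],[[0.4,0.04,-0.1],[0,0,-0.04]],[[0.5,0.05,-0.1],[0,0,-0.05]],[[0.6,0.06,-0.1],[0,0,-0.05]],[[0.7,0.07,-0.1],[0,0,-0.05]],[[0.75,0.08,-0.1],[0,0,-0.05]],[[0.8,0.08,-0.1],[0,0,-0.05]]]' 0.6 |egrep pos
for i in 1 2; do python3 -m inch '[[[0.08,0.01,0],[0,0,0]],[[0.16,0.01,0],[0,0,0]],[[0.24,0.02,0],[0,0,0]],[[0.32,0.03,0],[0,0,0]],[[0.4,0.04,0],[0,0,0]],[[0.48,0.05,0],[0,0,0]],[[0.56,0.06,0],[0,0,0]],[[0.64,0.08,0],[0,0,0]],[[0.72,0.1,0],[0,0,0]],[[0.8,0.12,0],[0,0,0]]]' |egrep pos; done
python3 plan.py .697 .0253 .1195 2.2
python3 - <<'E'
from h import *
a=manip.camera('scene')[:,:,::-1];b=manip.camera('side')[:,:,::-1]
A=cam('scene');B=cam('side')
def crop(g,c):
    u,v=proj(c,[[.54,.02,.1]])[0].astype(int); return cv2.resize(g[v-50:v+50,u-50:u+50],(400,400),interpolation=cv2.INTER_CUBIC)
cv2.imwrite('pics/nest.png',np.hstack([crop(a,A),crop(b,B)]))
E
```

```text
position: [0.5696, 0.0378, 0.2008]
position: [0.6341, 0.0306, 0.2009]
position: [0.6985, 0.0234, 0.2009]
now [0.6985 0.0234 0.2009] yaw 2.2 tilt 0.01
[[-0.01, -0.01, 0.51, -0.0], [-0.01, -0.01, 0.51, -0.0]]
```

View pics/nest.png

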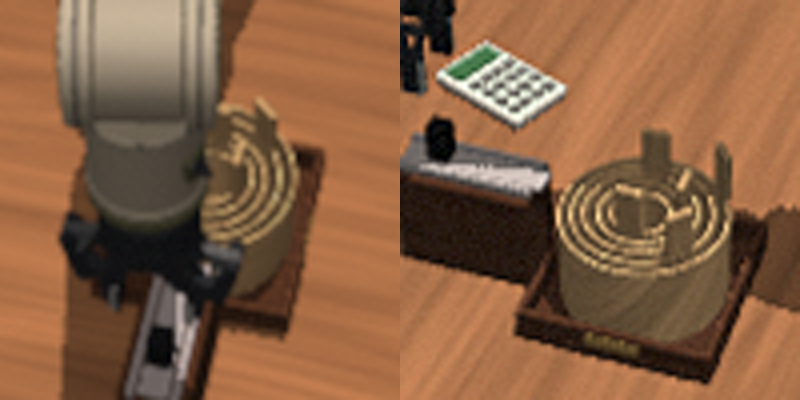

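```bash
python3 -m inch '[[[-0.02,-0.02,0.05],[0,0,0]],[[-0.02,-0.02,0.1],[0,0,0]],[[-0.02,-0.02,0.2],[0,0,0]],[[-0.02,-0.02,0.3],[0,0,0]],[[-0.02,-0.02,0.4],[0,0,0]],[[-0.02,-0.02,0.5],[0,0,0]],[[-0.02,-0.02,0.6],[0,0,0]],[[-0.02,-0.02,0.7],[0,0,0]],[[-0.02,-0.02,0.85],[0,0,0]],[[-0.02,-0.02,1],[0,0,0]]]' |egrep 'pos|for'
python3 -m inch '[[[0,0,0],[0,0,0]],[[0,0,0],[0,0,0]],[[0,0,0],[0,0,0]],[[0,0,0],[0,0,0]],[[0,0,0],[0,0,0]],[[0,0,0],[0,0,0]],[[0,0,0],[0,0,0]],[[0,0,0],[0,0,0]],[[0,0,0],[0,0,0]],[[0,0,0],[0,0,0]]]' 0 40
python3 -m inch '[[[-0.08,0,0],[0,0,0]],[[-0.16,0,0],[0,0,0]],[[-0.24,0,0],[0,0,0]],[[-0.32,0,0],[0,0,0]],[[-0.4,0,0],[0,0,0]],[[-0.48,0,0],[0,0,0]],[[-0.56,0,0],[0,0,0]],[[-0.64,0,0],[0,0,0]],[[-0.7,0,0],[0,0,0]],[[-0.75,0,0],[0,0,0]]]' |egrep 'pos|for|wid'
python3 -m inch '[[[-0.03,0,0],[0,0,0]],[[-0.06,0,0],[0,0,0]],[[-0.09,0,0],[0,0,0]],[[-0.12,0,0],[0,0,0]],[[-0.14,0,0],[0,0,0]],[[-0.16,0,0],[0,0,0]],[[-0.17,0,0],[0,0,0]],[[-0.18,0,0],[0,0,0]],[[-0.19,0,0],[0,0,0]],[[-0.2,0,0],[0,0,0]]]' |egrep 'pos|for|wid'
```

```text
position: [0.6962, 0.0252, 0.1199]
ft_force: [0.4, 0.2, -0.6]
grasp_force: 0.0
clock: 113.25
position: [0.6962, 0.0253, 0.1209]
ee_rot: [1.0, 0.019, -0.0, -0.0]
ft_force: [-1.0, 0.5, -4.5]
grip_width: 0.246
grasp_force: 42.4
position: [0.6358, 0.023, 0.1208]
ft_force: [1.1, 3.1, -9.3]
grip_width: 0.252
grasp_force: 41.9
position: [0.6212, 0.0224, 0.1209]
ft_force: [9.8, 5.5, -15.7]
grip_width: 0.249
grasp_force: 41.0
```

```bash
python3 -m inch '[[[-0.01,0,0],[0,0,0]],[[-0.01,0,0],[0,0,0]],[[-0.02,0,0],[0,0,0]],[[-0.02,0,0],[0,0,0]],[[-0.03,0,0],[0,0,0]],[[-0.03,0,0],[0,0,0]],[[-0.03,0,0],[0,0,0]],[[-0.03,0,0],[0,0,0]],[[-0.03,0,0],[0,0,0]],[[-0.03,0,0],[0,0,0]]]' |egrep 'pos|for|wid'
python3 -m inch '[[[0.01,0,0],[0,0,0]],[[0.02,0,0],[0,0,0]],[[0.03,0,0],[0,0,0]],[[0.03,0,0],[0,0,0]],[[0.03,0,0],[0,0,0]],[[0.03,0,-0.2],[0,0,0]],[[0.03,0,-0.4],[0,0,0]],[[0.03,0,-0.6],[0,0,0]],[[0.03,0,-0.8],[0,0,0]],[[0.03,0,-1],[0,0,0]]]' 0.7 |egrep 'pos|for|wid'
python3 -m inch '[[[0.1,0,-0.1],[0,0,0]],[[0.2,0,-0.2],[0,0,0]],[[0.3,0,-0.3],[0,0,0]],[[0.4,0,-0.4],[0,0,0]],[[0.5,0,-0.5],[0,0,0]],[[0.6,0,-0.6],[0,0,0]],[[0.7,0,-0.7],[0,0,0]],[[0.7,0,-0.8],[0,0,0]],[[0.7,0,-0.9],[0,0,0]],[[0.7,0,-0.9],[0,0,0]]]' |egrep 'pos|for|wid|clo'
python3 - <<'E'
from fit import *
c=cam('side');g=manip.camera('side')[:,:,::-1]
# steel tongue tip expected at locked: caddy x 15 -> check grey pixels along tongue axis
a=np.radians(2.2)
for X in (.005,.012,.02,.03,.05,.08):
    p=proj(c,[[.5055+X*np.cos(a),.018+X*np.sin(a),.110]])[0].round().astype(int); print(X,g[p[1],p[0]])
c=cam('wrist');g=manip.camera('wrist')[:,:,::-1]
for X in (.005,.012,.02,.03,.05,.08):
    p=proj(c,[[.5055+X*np.cos(a),.018+X*np.sin(a),.110]])[0].round().astype(int); print(X,p,g[min(p[1],383),p[0]])
E
```

```text
position: [0.6211, 0.0224, 0.1209]
ft_force: [20.9, 4.8, -21.9]
grip_width: 0.25
grasp_force: 40.3
position: [0.6205, 0.0223, 0.2029]
ft_force: [0.0, -0.5, 0.9]
grip_width: 0.701
grasp_force: 0.0
clock: 118.25
position: [0.6764, 0.0245, 0.2748]
ft_force: [0.2, 0.9, -0.4]
grip_width: 0.694
grasp_force: 0.0
0.005 [47 69 85]
0.012 [44 66 83]
0.02 [55 74 90]
0.03 [186 193 207]
0.05 [186 194 207]
0.08 [190 196 208]
0.005 [260 326] [ 60  98 126]
0.012 [260 320] [136 155 176]
0.02 [260 314] [232 238 246]
0.03 [259 306] [231 237 246]
0.05 [259 289] [231 237 246]
0.08 [259 263] [232 238 247]
```

```bash
python3 -c "
from workcell import manip
print(manip.hand_in())"
```

```text
the job is handed in; nothing more can be done
None
```

All five pots are nested in size order in the caddy's tray, with their tabs clear of the tongue and the lock slid to its locked stop. The remote, calculator and handset were never touched. I handed the job in at about 118 s; it returned no verdict.

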